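# Sort the parts of a dismantled drone

## Robot

A 7-joint arm with a two-finger parallel gripper is mounted at the origin on the work surface. World frame = base frame: x ahead of the robot, y to its left, z up, the work surface at z = 0. Lengths are in m, angles in rad, forces in N, time in s.
With the tool pointing down it reaches from about 0.4 to 0.9 m from the base axis. Payload 5.5 kg.
Tool frame: the origin (TCP) lies at the very end of the fingers, on their centre line; the grasp point (between the pads) lies manip.hold_point_z behind it (manip.hold_point_z is the distance from the TCP to the grasp point, in m); x points along the fingers, y is the direction in which the jaws open and shut, and the axes are right-handed (so a half turn about x gives the same grasp; the last joint's range is limited). The gripper opens to 85 mm and grips with 20 to 120 N. Pads are 22 mm wide; open, the fingers measure 114 mm over their backs; the gripper's body (76 mm by 85 mm) begins 54 mm behind the grasp point. The pads swing forward as they close: fully open they stand 13 mm farther back than shut.
Start: joints at [1.385, 0.501, -0.427, 1.55, 0.221, 1.138, -0.21], TCP at [0.282, -0.586, 0.231] pointing down, gripper open.
Joint ranges: [-2.88, 2.88], [-0.31, 2.03], [-1.54, 1.56], [0.2, 2.42], [-1.41, 4.55], [0.19, 2.02], [-2.57, 2.57]. Speed limits (rad/s): [2.57, 2.57, 3.14, 3.14, 3.14, 3.14, 3.14].

## Interface

Orientations are given as a unit quaternion [x, y, z, w].
In Python, from plant import manip gives the robot as it stands.
- The arm moves only by the shell command python3 -m creep 'ROWS' [OPENING] [FORCE]. ROWS is JSON, a list of rows, each a list of 6 numbers: the shift along the tool's x, y, z normalised to -1 to 1, where 1 is 200 mm, then the turn, a rotation vector about the tool's x, y, z normalised to -1 to 1, where 1 is pi rad. In form: [[tx, ty, tz, wx, wy, wz], ...]. A call has 1 to 20 rows; each row shifts and turns the commanded pose from where the row before left it, along the tool's axes as they then stand; what a row does not reach is not made up. A row lasts 1/12 s, in which the tool goes at most 41.7 mm and 7.16 degrees, less where a joint would pass 70% of its speed; a pose out of reach is approached as far as the arm can. A call with a number of a shift or a turn outside -1 to 1 is refused whole. A call with a gripper value outside its range is refused whole. OPENING is the closure, from -1 (fully open) to 1 (shut), set as the call begins (- or left out, the last holds). The fingers move at their own pace and stop on an object; FORCE is the grip in N (left out, the last holds). Time passes only in rows, so rows that do not move let the fingers close. It gives the time, the measured TCP pose, the force and the opening at its end, in the units of the state.
- manip.state(): the state, without advancing time (a new reading comes with each control period).
- manip.camera(name): name is "scene" or "top" or "wrist"; returns the picture (400x640x3 uint8, red, green, blue); there is no depth.
- manip.calibration(name): a dict with "fov_y" (degrees; the focal length in pixels is half the picture's height over the tangent of half this angle, whatever the lens; pixels are square), "cx", "cy" (the principal point, pixels), "view" (4x4, takes a point from world to camera coordinates). Camera axes: x right, y down, z forward; pixel columns grow to the right and rows downward; lengths in m; the calibration is good to about 2 mm. A picture is of the moment at which its call begins: read the wrist's pose just before it. calibration takes no time and is no camera call; for the wrist camera it gives the pose at the moment of the call.
- manip.finish_job(): hands the job in, once; it reports no verdict.
The state is a dict: "time": time; "q": joint angles; "joint_vel": joint speeds; "tau": joint torques, N m; "position": TCP position; "tool_rot": TCP orientation; "wrist_force": force on the tool from outside, world axes, zero at the start; "moment": the same for the moment, N m; "grip_width": finger opening in m.
Only numpy, scipy, OpenCV 4.12 (cv2) and the standard library are available. Lean on these libraries where they do the work, as an engineer would, in place of code of your own. Each camera call takes 0.05 s, during which the arm holds its last target.

## Task

Sort the dismantled drone's parts: one drone arm into each bay of the arm rack, lying across both rails; one motor standing upright in each half of the two-bay tray; and the battery pack lying flat in the charging dock. The two arms lie crossed: first lift the upper one straight off without dragging the one beneath. Set everything down gently rather than dropping it, and leave the jar of screws and the screwdriver where they are.

Things in the scene. Friction and masses are not known exactly. Their poses are not given: they have to be found in the camera images.
- limb_top: Black moulded drone arm, flat: 150 mm along its x, 14 mm thick; a straight bar 24 mm wide (x = -50 to 41 mm) with a round motor seat 34 mm across at +x and a root block 30 mm wide at -x. 50 g; origin under its middle (balance point) on its underside, z up. At the start it lies across the middle of the other arm (65 to 115 degrees to it), underside 14 mm up.
- limb_low: Black moulded drone arm, flat: 150 mm along its x, 14 mm thick; a straight bar 24 mm wide (x = -50 to 41 mm) with a round motor seat 34 mm across at +x and a root block 30 mm wide at -x. 50 g; origin under its middle (balance point) on its underside, z up. At the start this one lies on the table underneath the other arm.
- motor_a: Dark steel drone motor standing upright: a cylinder 32 mm in diameter and 34 mm high with a thin shaft stub (6 mm wide, 8 mm high) on top, about 80 g. Origin at the centre of its underside, z up along the shaft. The two motors are alike. 
- motor_b: Dark steel drone motor standing upright: a cylinder 32 mm in diameter and 34 mm high with a thin shaft stub (6 mm wide, 8 mm high) on top, about 80 g. Origin at the centre of its underside, z up along the shaft. The two motors are alike. 
- battery: Blue battery pack lying flat, 84 mm long along its own x, 40 mm wide along y, 32 mm high, with an olive band round its middle and a small yellow socket at its -x end; about 250 g. Origin at the centre of its underside, z up.
- rack: Grey rack, fixed: base 80 x 130 x 6 mm; two rails along y, 8 mm thick, at x = -28 and 28 mm, tops 22 mm up. Teeth (to 38 mm) leave two bays 46 mm wide centred at y = -32 and 32 mm. An arm lies along x in a bay, either way round, on both rails, underside at 22 mm, middles matching; 48 mm between the rails is free for fingers. Origin: centre of its underside, on the table.
- motor_tray: Low grey open tray with one dividing wall, fixed: 68 mm (x) by 132 mm (y) outside, walls 4 mm thick and 14 mm high, floor 4 mm. Its two bays are 60 mm square, centred at y = -32 and +32 mm; one motor belongs in each, near the middle. Origin at the centre of its underside, on the table.
- dock: Grey charging dock, fixed: an open tray 112 mm (x) by 70 mm (y) outside, walls 4 mm thick and 14 mm high, floor 4 mm, with a charger head (26 mm by 70 mm, 30 mm high, dark window) beyond its +x end. The battery lies along the dock's x, either way round, near the middle of the tray. Origin at the centre of the open tray's underside, on the table.
- screw_jar: Bystander: small clear jar of screws with a black lid, 40 mm in diameter, 50 mm high, standing. Origin at the centre of its underside. Leave it alone.
- driver: Bystander: screwdriver lying on the table, 150 mm long along its own x, black handle to -x, origin near its middle. Leave it alone.
Not all that is in view belongs to the job. What is shaped like the motor_a but blue is not meant.

How it is judged:
By the outcome, as a careful person would: the job done as asked, in the order asked, and still so for the second after the job is handed in, with the robot touching nothing.
It also fails if it takes over 125 s, if anything falls off the work surface, if the arm or the gripper's body presses on something with over 40 N, if the wrist force passes 120 N, or if a joint passes its speed limit or range.

## Working session

There is one attempt and no reset: what is moved stays moved. The work goes in short steps, Python scripts to look and compute and a shell command to move; the robot and the scene stay as the last step left them, time stands still between calls to the robot, and variables do not carry over. Pictures are saved under pics/ and viewed, and the job is handed in when it is done.

```bash
ls; mkdir -p pics; python3 - <<'E'
from plant import manip
import cv2,numpy as np
print(manip.state()); print(manip.hold_point_z)
for n in ("scene","top","wrist"):
    im=manip.camera(n); cv2.imwrite(f"pics/{n}0.png",im[:,:,::-1])
    c=manip.calibration(n); print(n,c)
E
```

```text
pics
{'time': 0.0, 'q': array([ 1.38518718,  0.50186647, -0.42674272,  1.55147017,  0.22078888,
        1.13829165, -0.21033564]), 'joint_vel': array([-7.97849204e-04, -8.59957624e-04,  6.26541803e-04,  1.61490714e-03,
        1.51130039e-03, -6.09099087e-05, -2.16668540e-03]), 'tau': array([ 6.71120815e-04, -5.69520414e+01, -5.81566662e+00, -2.80938399e+01,
        1.06411229e-02,  1.18495271e-02,  1.20501088e-05]), 'position': array([ 0.28166168, -0.58502156,  0.230235  ]), 'tool_rot': array([-0.68924262, -0.15802991,  0.68951514, -0.15665256]), 'wrist_force': array([-0.29444978,  0.42358616,  1.37182314]), 'moment': array([-0.00057315, -0.02589073,  0.04936597]), 'grip_width': 0.08524342184815378}
0.0187
scene {'fov_y': 47.35420488960568, 'cx': 318.3228270332368, 'cy': 200.2726156704955, 'view': array([[-0.43408536,  0.90084903,  0.00639671,  0.22805086],
       [ 0.66144083,  0.3235281 , -0.67662811, -0.30634016],
       [-0.61160929, -0.28948332, -0.73629714,  1.47931137],
       [ 0.        ,  0.        ,  0.        ,  1.        ]])}
top {'fov_y': 45.47674341734958, 'cx': 323.78810572974623, 'cy': 199.10374384209308, 'view': array([[ 0.00742391, -0.99991876,  0.01036187, -0.01320356],
       [-0.98975674, -0.00882506, -0.14249108,  0.51946029],
       [ 0.14257095, -0.00919789, -0.98974185,  1.06785929],
       [ 0.        ,  0.        ,  0.        ,  1.        ]])}
wrist {'fov_y': 60.940066712520576, 'cx': 317.8522612586495, 'cy': 202.66318816749856, 'view': array([[ 0.43304849, -0.90136995, -0.00110371, -0.64835167],
       [-0.85664264, -0.41194031,  0.3105939 , -0.03989566],
       [-0.28041467, -0.13355673, -0.95054206,  0.38140199],
       [ 0.        ,  0.        ,  0.        ,  1.        ]])}
```

View pics/top0.png

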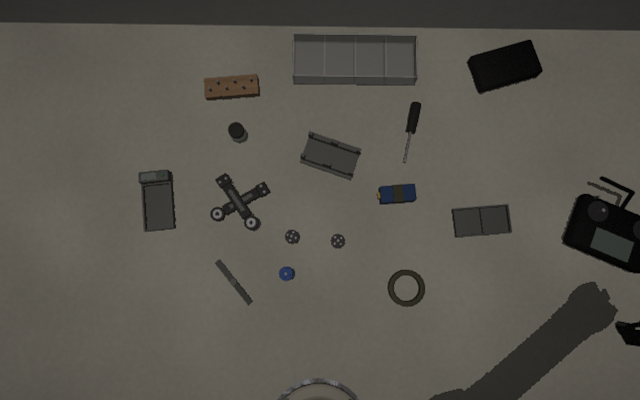

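View pics/scene0.png

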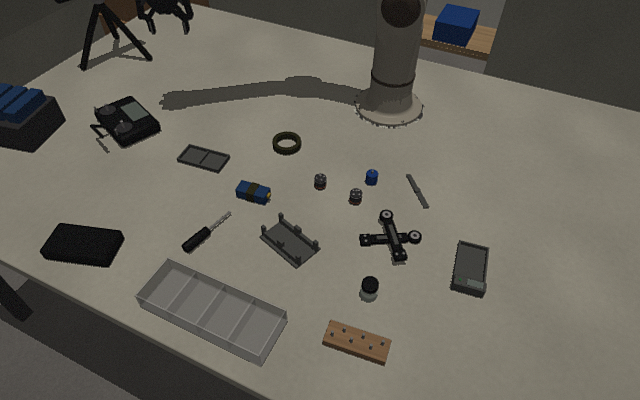

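View pics/wrist0.png

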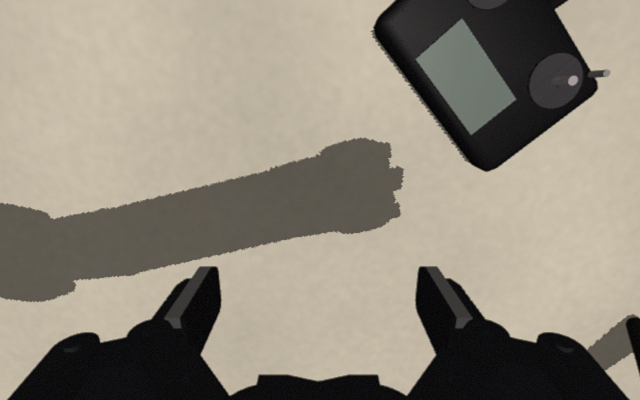

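```bash
cat > h.py <<'E'
from plant import manip
import cv2,numpy as np
from scipy.spatial.transform import Rotation as R
def ray(c,uv):
    f=200/np.tan(np.radians(c['fov_y']/2)); V=np.array(c['view'])
    d=np.array([(uv[0]-c['cx'])/f,(uv[1]-c['cy'])/f,1.0])
    Rm=V[:3,:3]; o=-Rm.T@V[:3,3]; return o,Rm.T@d
def pix(c,uv,z):
    o,d=ray(c,uv); return o+d*(z-o[2])/d[2]
def proj(c,p):
    f=200/np.tan(np.radians(c['fov_y']/2)); V=np.array(c['view'])
    q=V[:3,:3]@np.asarray(p)+V[:3,3]; return np.array([c['cx']+f*q[0]/q[2],c['cy']+f*q[1]/q[2]])
def zoom(im,x0,y0,w,h,s,name):
    c=im[y0:y0+h,x0:x0+w]; c=cv2.resize(c,None,fx=s,fy=s,interpolation=cv2.INTER_CUBIC)
    c=np.clip(255*(c/255.)**0.6,0,255).astype(np.uint8)
    for k in range(0,w,20): cv2.putText(c,str(x0+k),(k*s,10),0,.35,(0,255,0)); cv2.line(c,(k*s,12),(k*s,18),(0,255,0))
    for k in range(0,h,20): cv2.putText(c,str(y0+k),(0,k*s+4),0,.35,(0,255,0)); cv2.line(c,(25,k*s),(31,k*s),(0,255,0))
    cv2.imwrite(name,c)
def st():
    s=manip.state(); Rm=R.from_quat(s['tool_rot']).as_matrix()
    return s,Rm
E
python3 - <<'E'
from h import *
im=cv2.imread('pics/top0.png')
zoom(im,200,120,160,140,5,'pics/ztopA.png')
zoom(im,120,160,80,80,7,'pics/ztopB.png')
zoom(im,365,165,155,85,5,'pics/ztopC.png')
E
```

```text
(no output)
```

View pics/ztopA.png

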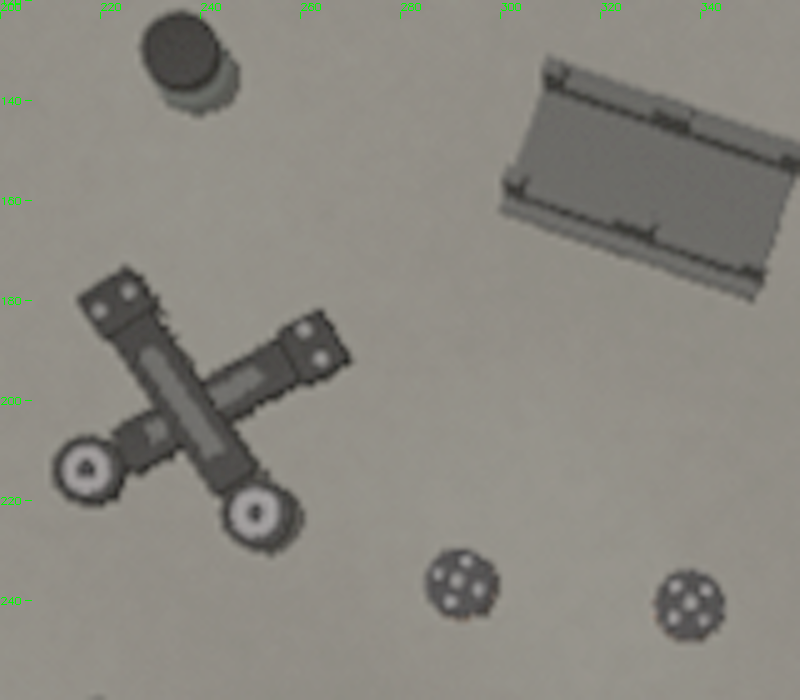

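View pics/ztopB.png

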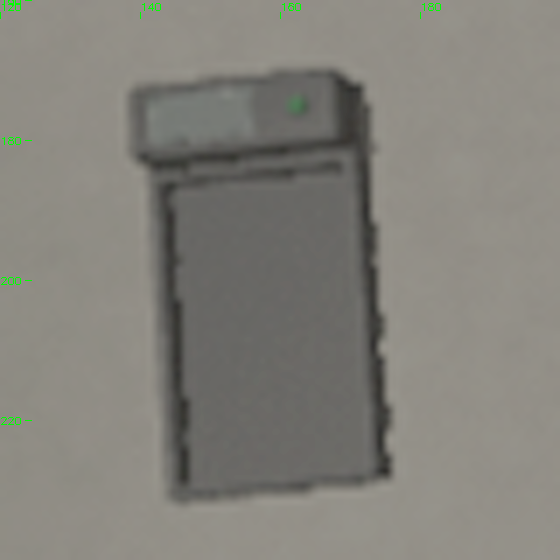

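View pics/ztopC.png

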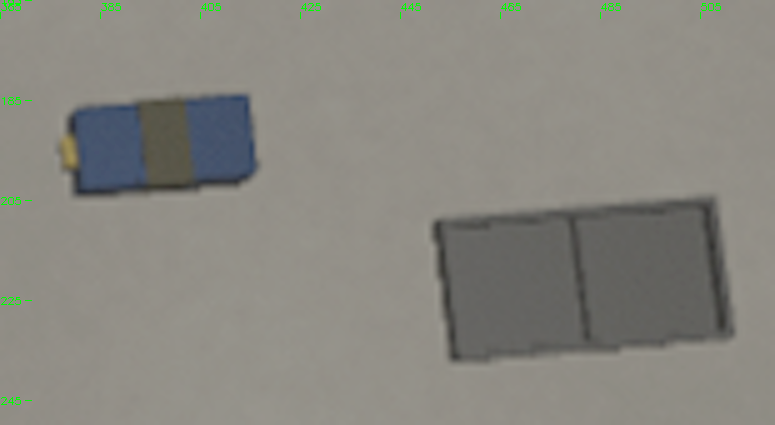

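```bash
cat > m.py <<'E'
from h import *
c=manip.calibration('top')
def Z(X,Y,x0,y0,s): return ((X+.5)/s-.5+x0,(Y+.5)/s-.5+y0)
def A(X,Y,z): return pix(c,Z(X,Y,200,120,5),z)[:2]
def B(X,Y,z): return pix(c,Z(X,Y,120,160,7),z)[:2]
def C(X,Y,z): return pix(c,Z(X,Y,365,165,5),z)[:2]
def an(v): return round(float(np.degrees(np.arctan2(v[1],v[0]))),1)
def rp(n,p,a): print(n,np.round(np.array(p)*1000,1),a)
seat=A(256,512,.028); root=A(104,284,.028); d=seat-root
rp('limb_top L=%.0f'%(np.linalg.norm(d)*1e3),root+d*75/133,an(d))
seat=A(87,469,.014); root=A(336,335,.014); d=seat-root
rp('limb_low L=%.0f'%(np.linalg.norm(d)*1e3),root+d*75/133,an(d))
rp('m1',A(457,580,.042),0); rp('m2',A(690,603,.042),0)
rp('m1 top',A(461,584,.034),0); 
t=[A(555,75,.038),A(672,122,.038),A(793,160,.038)];b=[A(515,188,.038),A(640,230,.038),A(757,275,.038)]
rp('rack',np.mean(t+b,0),(an(t[0]-t[2]),an(b[0]-b[2])))
print([np.linalg.norm(t[0]-t[2]),np.linalg.norm(t[0]-b[0]),np.linalg.norm(t[2]-b[2])])
q=[C(75,108,.032),C(248,96,.032),C(256,168,.032),C(76,183,.032)]
rp('batt',np.mean(q,0),(an(q[1]-q[0]),an(q[2]-q[3]))); print([np.linalg.norm(q[i]-q[i-1]) for i in range(4)])
q=[C(435,221,.014),C(715,199,.014),C(732,336,.014),C(452,359,.014)]
rp('tray',np.mean(q,0),(an(q[1]-q[0]),an(q[2]-q[3]))); print([np.linalg.norm(q[i]-q[i-1]) for i in range(4)])
q=[B(150,168,.014),B(360,150,.014),B(385,478,.014),B(176,497,.014)]
rp('dock',np.mean(q,0),(an(q[1]-q[2]),an(q[0]-q[3]))); print([np.linalg.norm(q[i]-q[i-1]) for i in range(4)])
h=[B(135,90,.03),B(338,72,.03)]; f=[B(137,158,.03),B(342,140,.03)]
rp('head',np.mean(h+f,0),an(f[0]-f[1])); print(np.linalg.norm(h[0]-h[1]))
rp('decoy',pix(c,(286,273),.03)[:2],0); rp('jar',A(180,50,.05),0)
E
python3 m.py
```

```text
limb_top L=130 [512.4 192. ] -145.1
limb_low L=132 [515.  191.2] 119.4
m1 [434.2  65.2] 0
m2 [424.6 -41.1] 0
m1 top [432.9  63.8] 0
rack [625.2 -24.3] (70.4, 70.4)
[np.float64(0.1191899642132677), np.float64(0.05766423676701805), np.float64(0.05771930612433349)]
batt [ 537.8 -180.7] (-85.5, -84.7)
[np.float64(0.03542319656746169), np.float64(0.0814560399351827), np.float64(0.03419944989746463), np.float64(0.08449404986478394)]
tray [ 475.7 -381.1] (-85.0, -84.9)
[np.float64(0.0654343772838946), np.float64(0.13397331486025518), np.float64(0.06513742473225126), np.float64(0.13293908008310829)]
dock [504.  381.1] (7.3, 7.9)
[np.float64(0.11227500297186657), np.float64(0.07076576128533824), np.float64(0.11202354672026127), np.float64(0.06947046102872668)]
head [571.7 389.5] 95.7
0.06765215335045834
decoy [349.7  75.8] 0
jar [679.7 198.1] 0
```

```bash
cat > go.py <<'E'
# usage: go.py x y z jawdeg [n]   (mm, deg)  -> prints rows advice; tool kept pointing down
from h import *
import sys
def plan(x,y,z,jaw,n=None):
    s,Rm=st(); p=s['position']
    yv=Rm[:,1]; cur=np.degrees(np.arctan2(yv[1],yv[0]))
    dj=jaw-cur; dj=(dj+90)%180-90
    if len(sys.argv)>6: dj+=float(sys.argv[6])
    ja=np.radians(cur+dj); X=np.array([0,0,-1.]);Y=np.array([np.cos(ja),np.sin(ja),0]);T=np.stack([X,Y,np.cross(X,Y)],1)
    w=R.from_matrix(Rm.T@T).as_rotvec()
    D=np.array([x,y,z])/1000-p
    if not n: n=int(max(np.ceil(np.linalg.norm(D)/0.040),np.ceil(np.linalg.norm(w)/np.radians(7.0)),1))
    M=sum(Rm@R.from_rotvec(w*k/n).as_matrix() for k in range(n))
    t=np.linalg.solve(M,D)
    print('t=%.2f'%s['time'],'pos',np.round(p*1000,1),'jaw %.1f'%cur,'tilt %.2f'%np.degrees(np.arccos(-Rm[2,0])),'q7 %.2f'%s['q'][6],'F',np.round(s['wrist_force'],1),'w %.1f'%(s['grip_width']*1e3))
    print('D',np.round(D*1000,1),'dj %.1f'%dj,'n',n,'row',np.round(np.r_[t/0.2,w/n/np.pi],4).tolist())
a=[float(v) for v in sys.argv[1:6]]
plan(*a[:4],int(a[4]) if len(a)>4 else None)
E
python3 go.py 440 120 230 125; python3 go.py 440 120 230 125 0 180
```

```text
t=0.15 pos [ 281.7 -585.2  230.5] jaw -64.3 tilt 0.09 q7 -0.21 F [ 1.   1.4 -0.1] w 85.4
D [ 1.583e+02  7.052e+02 -5.000e-01] dj 9.3 n 19 row [0.0002, -0.1398, -0.1293, -0.0027, -0.0, 0.0]
t=0.15 pos [ 281.7 -585.2  230.5] jaw -64.3 tilt 0.09 q7 -0.21 F [ 1.   1.4 -0.1] w 85.4
D [ 1.583e+02  7.052e+02 -5.000e-01] dj 189.3 n 25 row [0.0003, -0.1564, 0.1488, 0.0379, 0.0, 0.0]
```

```bash
python3 go.py 450 150 230 125 20; python3 - <<'E'
from h import *
c=manip.calibration('wrist');V=c['view'];s,Rm=st()
o=-V[:3,:3].T@V[:3,3]; print(Rm.T@(o-s['position']), Rm.T@V[:3,:3].T)
E
```

```text
t=0.15 pos [ 281.7 -585.2  230.5] jaw -64.3 tilt 0.09 q7 -0.21 F [ 1.   1.4 -0.1] w 85.4
D [ 1.683e+02  7.352e+02 -5.000e-01] dj 9.3 n 20 row [0.0002, -0.138, -0.1288, -0.0026, -0.0, 0.0]
[-0.14371178 -0.00084458 -0.08000847] [[-4.02458397e-04 -3.10628926e-01  9.50531172e-01]
 [ 9.99999476e-01 -1.01957585e-03  9.02110714e-05]
 [ 9.41116457e-04  9.50530710e-01  3.10629174e-01]]
```

```bash
python3 go.py 510 190 200 125 20
```

```text
t=0.15 pos [ 281.7 -585.2  230.5] jaw -64.3 tilt 0.09 q7 -0.21 F [ 1.   1.4 -0.1] w 85.4
D [228.3 775.2 -30.5] dj 9.3 n 20 row [0.0077, -0.1391, -0.1468, -0.0026, -0.0, 0.0]
```

```bash
python3 -m creep '[[0.008,-0.139,-0.147,-0.0026,0,0],[0.008,-0.139,-0.147,-0.0026,0,0],[0.008,-0.139,-0.147,-0.0026,0,0],[0.008,-0.139,-0.147,-0.0026,0,0],[0.008,-0.139,-0.147,-0.0026,0,0],[0.008,-0.139,-0.147,-0.0026,0,0],[0.008,-0.139,-0.147,-0.0026,0,0],[0.008,-0.139,-0.147,-0.0026,0,0],[0.008,-0.139,-0.147,-0.0026,0,0],[0.008,-0.139,-0.147,-0.0026,0,0],[0.008,-0.139,-0.147,-0.0026,0,0],[0.008,-0.139,-0.147,-0.0026,0,0],[0.008,-0.139,-0.147,-0.0026,0,0],[0.008,-0.139,-0.147,-0.0026,0,0],[0.008,-0.139,-0.147,-0.0026,0,0],[0.008,-0.139,-0.147,-0.0026,0,0],[0.008,-0.139,-0.147,-0.0026,0,0],[0.008,-0.139,-0.147,-0.0026,0,0],[0.008,-0.139,-0.147,-0.0026,0,0],[0.008,-0.139,-0.147,-0.0026,0,0]]' -1 40; python3 go.py 512 192 200 125
```

```text
time: 1.82
position: [0.5109, 0.1913, 0.199]
tool_rot: [-0.674, -0.213, 0.674, -0.213]
wrist_force: [1.6, -0.7, -0.5]
grip_width: 0.0853
t=1.82 pos [510.9 191.3 199. ] jaw -54.9 tilt 0.02 q7 -1.68 F [ 1.6 -0.7 -0.5] w 85.3
D [1.1 0.7 1. ] dj -0.1 n 1 row [-0.0049, 0.0003, -0.0063, 0.0004, 0.0001, -0.0001]
```

```bash
python3 - <<'E'
from h import *
c=manip.calibration('wrist'); im=manip.camera('wrist')[:,:,::-1]; cv2.imwrite('pics/w1.png',im)
g=cv2.cvtColor(im,cv2.COLOR_BGR2GRAY); np.save('c1.npy',c,allow_pickle=True)
im2=np.clip(255*(im/255.)**0.6,0,255).astype(np.uint8); cv2.imwrite('pics/w1g.png',im2)
E
```

```text
(no output)
```

View pics/w1g.png

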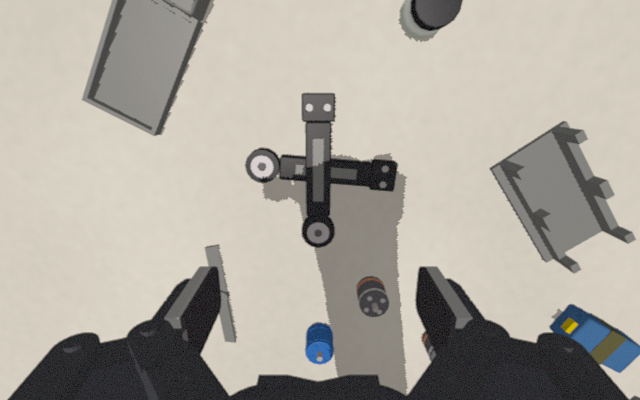

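```bash
python3 - <<'E'
from h import *
c=np.load('c1.npy',allow_pickle=True).item()
def limb(n,s,r,z):
    s=pix(c,s,z)[:2];r=pix(c,r,z)[:2];d=s-r
    print(n,'L',np.linalg.norm(d)*1e3,np.round((r+d*75/133)*1e3,1),np.degrees(np.arctan2(d[1],d[0])))
limb('top',(318,232),(318.5,94),.028)
limb('low',(262,165.5),(397,177),.014)
for u in [(571,127),(600,187),(633,237),(501,168),(540,218),(572,268)]: print(np.round(pix(c,u,.038)[:2]*1e3,1))
print('m1',pix(c,(374,301),.034))
E
```

```text
top L 131.76430676432375 [513.7 193.7] -145.17440693198924
low L 133.95558146346514 [517.3 192.6] 120.03416030810241
[679.5  38.5]
[657.5 -25.4]
[642.  -91.5]
[617.7  62.8]
[603.9  -2.5]
[584.6 -68.7]
m1 [0.43797647 0.06871454 0.034     ]
```

```bash
python3 go.py 513.5 193.3 17.5 124.8 6
```

```text
t=1.87 pos [510.7 202.3 199.9] jaw -54.3 tilt 0.50 q7 -1.68 F [2.  7.4 2.7] w 85.2
D [   2.8   -9.  -182.4] dj -0.9 n 6 row [0.152, 0.008, 0.003, 0.0008, -0.0004, 0.0003]
```

```bash
python3 -m creep '[[0,0,0,0,0,0],[0,0,0,0,0,0],[0,0,0,0,0,0]]'; python3 go.py 513.5 193.3 17.5 124.8 6
```

```text
time: 2.12
position: [0.5106, 0.1882, 0.1988]
tool_rot: [-0.674, -0.212, 0.675, -0.213]
wrist_force: [-0.4, -0.5, 0.1]
grip_width: 0.0854
t=2.12 pos [510.6 188.2 198.8] jaw -55.0 tilt 0.09 q7 -1.67 F [-0.4 -0.5  0.1] w 85.4
D [   2.9    5.1 -181.3] dj -0.2 n 6 row [0.1511, -0.0021, -0.0045, 0.0002, 0.0001, -0.0]
```

```bash
python3 -m creep '[[0.17,-0.002,-0.0045,0,0,0],[0.17,-0.002,-0.0045,0,0,0],[0.17,-0.002,-0.0045,0,0,0],[0.13,-0.002,-0.0045,0,0,0],[0.07,-0.002,-0.004,0,0,0],[0.03,-0.001,0,0,0,0],[0,0,0,0,0,0],[0,0,0,0,0,0]]'; python3 go.py 513.5 193.3 17.5 124.8
```

```text
time: 2.78
position: [0.5141, 0.1938, 0.0524]
tool_rot: [0.675, 0.213, -0.674, 0.213]
wrist_force: [0.4, -0.0, -0.3]
grip_width: 0.0853
t=2.78 pos [514.1 193.8  52.4] jaw -55.0 tilt 0.08 q7 -1.83 F [ 0.4 -0.  -0.3] w 85.3
D [ -0.6  -0.5 -34.9] dj -0.2 n 1 row [0.1745, 0.0003, 0.0041, 0.0012, -0.0004, -0.0002]
```

```bash
python3 -m creep '[[0.06,0,0,0.001,0,0],[0.06,0,0.002,0,0,0],[0.04,0,0.002,0,0,0],[0.0145,0,0,0,0,0],[0,0,0,0,0,0],[0,0,0,0,0,0]]'; python3 go.py 513.5 193.3 17.5 124.8;  python3 -m creep '[[0,0,0,0,0,0],[0,0,0,0,0,0],[0,0,0,0,0,0],[0,0,0,0,0,0],[0,0,0,0,0,0],[0,0,0,0,0,0],[0,0,0,0,0,0],[0,0,0,0,0,0]]' 1 30; python3 go.py 513.5 193.3 17.5 124.8
```

```text
time: 3.28
position: [0.5123, 0.1937, 0.0162]
tool_rot: [-0.674, -0.212, 0.675, -0.212]
wrist_force: [0.5, -0.0, 0.1]
grip_width: 0.0851
t=3.28 pos [512.3 193.7  16.2] jaw -55.1 tilt 0.03 q7 -1.88 F [ 0.5 -0.   0.1] w 85.1
D [ 1.2 -0.4  1.3] dj -0.1 n 1 row [-0.0067, 0.0052, -0.0039, 0.0006, 0.0002, 0.0001]
time: 3.95
position: [0.5128, 0.1937, 0.0168]
tool_rot: [0.675, 0.212, -0.674, 0.212]
wrist_force: [-0.7, -0.6, 4.0]
grip_width: 0.0235
t=3.95 pos [512.8 193.7  16.8] jaw -55.1 tilt 0.04 q7 -1.88 F [-0.7 -0.6  4. ] w 23.5
D [ 0.7 -0.4  0.7] dj -0.1 n 1 row [-0.0037, 0.0036, -0.0019, 0.0006, -0.0002, -0.0001]
```

```bash
python3 -m creep '[[-0.01,0,0,0,0,0],[-0.02,0,0,0,0,0],[-0.04,0,0,0,0,0],[-0.08,0,0,0,0,0],[-0.1,0,0,0,0,0],[-0.1,0,0,0,0,0],[-0.08,0,0,0,0,0],[-0.04,0,0,0,0,0],[0,0,0,0,0,0]]'; python3 - <<'E'
from h import *
c=manip.calibration('wrist'); im=manip.camera('wrist')[:,:,::-1]; np.save('c2.npy',c,allow_pickle=True)
cv2.imwrite('pics/w2g.png',np.clip(255*(im/255.)**0.6,0,255).astype(np.uint8))
E
python3 go.py 625 -24 120 160.4
```

```text
time: 4.7
position: [0.5139, 0.1941, 0.1126]
tool_rot: [0.676, 0.212, -0.673, 0.212]
wrist_force: [-0.5, 0.4, -0.3]
grip_width: 0.0229
t=4.75 pos [513.1 193.6 111.2] jaw -55.1 tilt 0.11 q7 -1.77 F [ 0.3 -0.  -0.4] w 23.2
D [ 111.9 -217.6    8.8] dj 35.5 n 7 row [-0.0062, 0.1636, 0.069, -0.0282, -0.0001, -0.0001]
```

View pics/w2g.png

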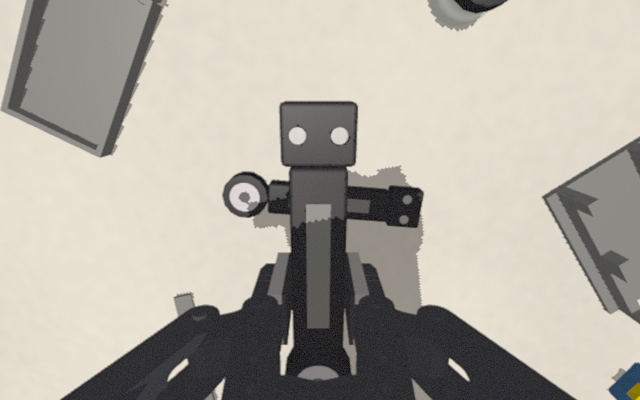

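```bash
python3 go.py 612 -54 160 70.4 20 180;python3 go.py 612 -54 160 70.4 20;python3 - <<'E'
from h import *
c=np.load('c2.npy',allow_pickle=True).item()
for u in [(318.5,102),(291,168),(346,168),(318.5,167)]: print(np.round(pix(c,u,.1224 if u[1]==102 else .1224)*1e3,1))
E
```

```text
t=4.75 pos [513.1 193.6 111.2] jaw -55.1 tilt 0.11 q7 -1.77 F [ 0.3 -0.  -0.4] w 23.2
D [  98.9 -247.6   48.8] dj 125.5 n 20 row [-0.0122, 0.0244, 0.0784, -0.0349, 0.0, -0.0]
t=4.75 pos [513.1 193.6 111.2] jaw -55.1 tilt 0.11 q7 -1.77 F [ 0.3 -0.  -0.4] w 23.2
D [  98.9 -247.6   48.8] dj -54.5 n 20 row [-0.0122, 0.0675, -0.0153, 0.0151, -0.0, -0.0]
[576.2 238.2 122.4]
[549.  232.7 122.4]
[561.6 214.6 122.4]
[555.7 223.9 122.4]
```

```bash
python3 -m creep '[[-0.0122,0.0244,0.0784,-0.0349,0,0],[-0.0122,0.0244,0.0784,-0.0349,0,0],[-0.0122,0.0244,0.0784,-0.0349,0,0],[-0.0122,0.0244,0.0784,-0.0349,0,0],[-0.0122,0.0244,0.0784,-0.0349,0,0],[-0.0122,0.0244,0.0784,-0.0349,0,0],[-0.0122,0.0244,0.0784,-0.0349,0,0],[-0.0122,0.0244,0.0784,-0.0349,0,0],[-0.0122,0.0244,0.0784,-0.0349,0,0],[-0.0122,0.0244,0.0784,-0.0349,0,0],[-0.0122,0.0244,0.0784,-0.0349,0,0],[-0.0122,0.0244,0.0784,-0.0349,0,0],[-0.0122,0.0244,0.0784,-0.0349,0,0],[-0.0122,0.0244,0.0784,-0.0349,0,0],[-0.0122,0.0244,0.0784,-0.0349,0,0],[-0.0122,0.0244,0.0784,-0.0349,0,0],[-0.0122,0.0244,0.0784,-0.0349,0,0],[-0.0122,0.0244,0.0784,-0.0349,0,0],[-0.0122,0.0244,0.0784,-0.0349,0,0],[-0.0122,0.0244,0.0784,-0.0349,0,0]]'
python3 -m creep '[[0,0,0,0,0,0],[0,0,0,0,0,0],[0,0,0,0,0,0],[0,0,0,0,0,0]]'; python3 - <<'E'
from h import *
c=manip.calibration('wrist'); im=manip.camera('wrist')[:,:,::-1]; np.save('c3.npy',c,allow_pickle=True)
cv2.imwrite('pics/w3g.png',np.clip(255*(im/255.)**0.6,0,255).astype(np.uint8))
E
python3 go.py 614.5 -54.4 60 70.4
```

```text
time: 6.42
position: [0.6116, -0.0551, 0.1574]
tool_rot: [0.118, 0.698, -0.118, 0.696]
wrist_force: [-0.2, -0.6, -0.3]
grip_width: 0.0231
time: 6.75
position: [0.6105, -0.0534, 0.1585]
tool_rot: [0.12, 0.697, -0.12, 0.696]
wrist_force: [0.1, 0.4, -0.4]
grip_width: 0.0232
t=6.80 pos [610.7 -53.6 158.8] jaw 70.5 tilt 0.07 q7 0.66 F [ 0.4  0.1 -0.9] w 22.9
D [  3.8  -0.8 -98.8] dj -0.1 n 3 row [0.1647, 0.001, 0.0065, 0.0002, -0.0001, 0.0001]
```

View pics/w3g.png

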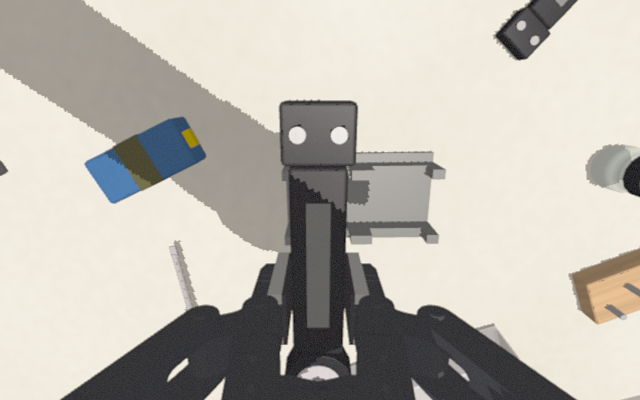

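```bash
python3 - <<'E'
from h import *
im=cv2.imread('pics/w3g.png'); im=(255*(im/255.)**1.6).astype(np.uint8)
zoom(im,265,140,190,115,4,'pics/w3z.png')
E
```

```text
(no output)
```

View pics/w3z.png

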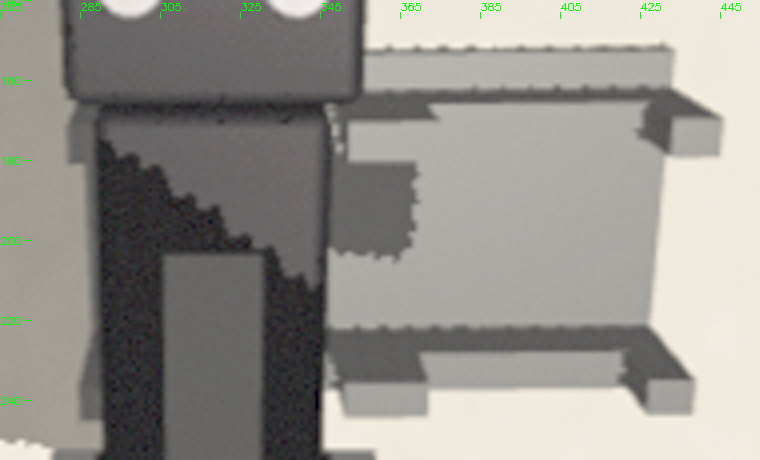

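```bash
python3 - <<'E'
from h import *
c=np.load('c3.npy',allow_pickle=True).item()
Zp=lambda X,Y: pix(c,((X+.5)/4-.5+265,(Y+.5)/4-.5+140),.038)[:2]
f0=Zp(385,398.5);f6=Zp(670,396);n6=Zp(696,137)
print(f0,f6,n6,np.linalg.norm(f6-f0),np.linalg.norm(f6-n6))
y=(f6-f0)/np.linalg.norm(f6-f0); print('yaw y',np.degrees(np.arctan2(y[1],y[0])), 'perp',np.degrees(np.arctan2(*(f6-n6)[::-1])))
yy=np.array([np.cos(np.radians(70.5)),np.sin(np.radians(70.5))])
cen=np.mean([f6,n6],0)-.060*yy; print('centre',cen*1e3,'bays',(cen-.032*yy)*1e3,(cen+.032*yy)*1e3)
E
```

```text
[ 0.65933768 -0.03152404] [0.67893158 0.02548053] [0.62586    0.04362824] 0.06027803953925419 0.056088602636064605
yaw y 71.03086824472936 perp -18.878012154669324
centre [632.36737925 -22.00410394] bays [621.68555975 -52.16863166] [643.04919874   8.16042377]
```

```bash
python3 go.py 623.3 -52.7 60 71 4
```

```text
t=6.80 pos [610.7 -53.6 158.8] jaw 70.5 tilt 0.07 q7 0.66 F [ 0.4  0.1 -0.9] w 22.9
D [ 12.6   0.9 -98.8] dj 0.5 n 4 row [0.1235, 0.0064, 0.0146, -0.0007, -0.0001, 0.0001]
```

```bash
python3 -m creep '[[0.07,0.0064,0.0146,-0.0007,0,0],[0.15,0.0064,0.0146,-0.0007,0,0],[0.15,0.0064,0.0146,-0.0007,0,0],[0.08,0.0064,0.0146,-0.0007,0,0],[0.04,0,0,0,0,0],[0,0,0,0,0,0],[0,0,0,0,0,0],[0,0,0,0,0,0]]'; python3 go.py 623.3 -52.7 25.5 71; python3 - <<'E'
from h import *
c=manip.calibration('wrist'); im=manip.camera('wrist')[:,:,::-1]; np.save('c4.npy',c,allow_pickle=True)
cv2.imwrite('pics/w4g.png',np.clip(255*(im/255.)**0.6,0,255).astype(np.uint8))
E
```

```text
time: 7.47
position: [0.6254, -0.0525, 0.0627]
tool_rot: [0.117, 0.697, -0.116, 0.698]
wrist_force: [0.2, 0.2, 0.0]
grip_width: 0.0233
t=7.47 pos [625.4 -52.5  62.7] jaw 71.0 tilt 0.12 q7 0.60 F [0.2 0.2 0. ] w 23.3
D [ -2.1  -0.2 -37.2] dj -0.0 n 1 row [0.1862, -0.0048, -0.0101, 0.0003, 0.0006, -0.0003]
```

View pics/w4g.png

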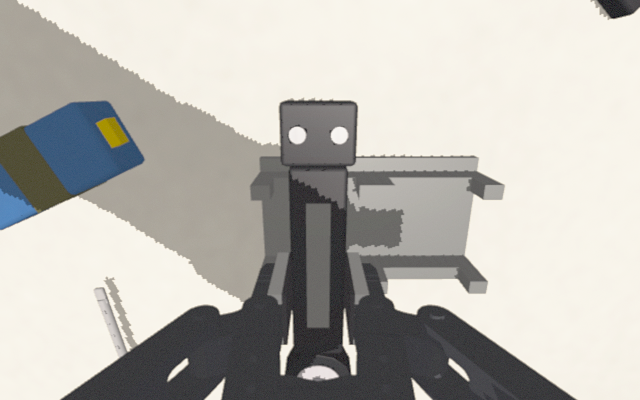

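```bash
python3 - <<'E'
from h import *
im=cv2.imread('pics/w4g.png'); im=(255*(im/255.)**1.6).astype(np.uint8)
zoom(im,240,145,270,160,3,'pics/w4z.png')
E
```

```text
(no output)
```

View pics/w4z.png

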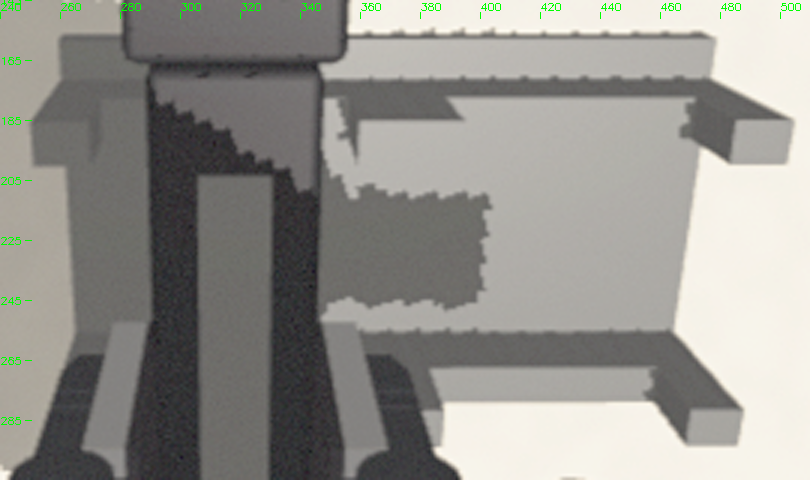

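```bash
cat > rk.py <<'E'
from h import *
c=np.load('c4.npy',allow_pickle=True).item()
Zp=lambda X,Y: pix(c,((X+.5)/3-.5+240,(Y+.5)/3-.5+145),.038)[:2]
l=Zp(62,143);r=Zp(762,141);f=Zp(714,427)
y=(r-l)/np.linalg.norm(r-l);x=np.array([y[1],-y[0]])
print(np.linalg.norm(r-l),np.linalg.norm(f-r),np.degrees(np.arctan2(y[1],y[0])),np.degrees(np.arctan2(*(f-r)[::-1])))
cen=(l+r)/2+.028*x
print(cen*1e3,(cen-.032*y)*1e3,(cen+.032*y)*1e3)
E
python3 rk.py;python3 go.py 624.3 -52.7 25.5 71
```

```text
0.12037795520391634 0.05636793836214289 71.15463090654525 -18.983194912262547
[633.08865776 -21.95203495] [622.75217171 -52.23663593] [643.4251438    8.33256602]
t=7.52 pos [625.6 -52.6  62.9] jaw 71.0 tilt 0.15 q7 0.60 F [ 0.4  0.3 -0.9] w 23.0
D [ -1.3  -0.1 -37.4] dj -0.0 n 1 row [0.1871, -0.0027, -0.0063, 0.0002, 0.0008, -0.0003]
```

```bash
python3 -m creep '[[0.05,0,-0.004,0,0,0],[0.06,0,-0.004,0,0,0],[0.035,0,0,0,0,0],[0.015,0,0,0,0,0],[0.01,0,0,0,0,0],[0.005,0,0,0,0,0],[0,0,0,0,0,0],[0,0,0,0,0,0]]';python3 go.py 623.9 -52.6 24.8 71.1
```

```text
time: 8.18
position: [0.6233, -0.0522, 0.0265]
tool_rot: [0.117, 0.697, -0.116, 0.698]
wrist_force: [0.0, 0.1, -1.2]
grip_width: 0.0229
t=8.18 pos [623.3 -52.2  26.5] jaw 71.0 tilt 0.03 q7 0.58 F [ 0.   0.1 -1.2] w 22.9
D [ 0.6 -0.4 -1.7] dj 0.1 n 1 row [0.0084, -0.0007, 0.0037, -0.0003, 0.0001, -0.0001]
```

```bash
python3 -m creep '[[0.004,0,0,0,0,0],[0.004,0,0,0,0,0],[0,0,0,0,0,0],[0,0,0,0,0,0]]';python3 go.py 623.9 -52.6 24.8 71.1
```

```text
time: 8.52
position: [0.6232, -0.0524, 0.0248]
tool_rot: [0.117, 0.697, -0.116, 0.698]
wrist_force: [-0.1, -0.3, 0.1]
grip_width: 0.0235
t=8.52 pos [623.2 -52.4  24.8] jaw 71.0 tilt 0.03 q7 0.58 F [-0.1 -0.3  0.1] w 23.5
D [ 0.7 -0.2 -0. ] dj 0.1 n 1 row [0.0002, 0.0001, 0.0034, -0.0004, 0.0002, -0.0]
```

```bash
python3 -m creep '[[0.004,0,0.001,0,0,0],[0.003,0,0.001,0,0,0],[0,0,0,0,0,0],[0,0,0,0,0,0]]';python3 go.py 623.9 -52.6 24.8 71.1
```

```text
time: 8.85
position: [0.6233, -0.0524, 0.0248]
tool_rot: [0.116, 0.697, -0.117, 0.697]
wrist_force: [-4.7, -0.9, 10.8]
grip_width: 0.0229
t=8.85 pos [623.3 -52.4  24.8] jaw 71.0 tilt 0.05 q7 0.58 F [-4.7 -0.9 10.8] w 22.9
D [ 0.6 -0.2  0. ] dj 0.1 n 1 row [-0.0001, -0.0002, 0.0033, -0.0003, 0.0001, 0.0003]
```

```bash
python3 -m creep '[[-0.003,0,0,0,0,0],[0,0,0,0,0,0],[0,0,0,0,0,0],[0,0,0,0,0,0]]' 0;python3 go.py 623.9 -52.6 24.8 71.1
```

```text
time: 9.18
position: [0.6233, -0.0526, 0.0236]
tool_rot: [0.116, 0.698, -0.116, 0.697]
wrist_force: [-0.1, -0.7, -1.3]
grip_width: 0.0425
t=9.18 pos [623.3 -52.6  23.6] jaw 71.0 tilt 0.01 q7 0.58 F [-0.1 -0.7 -1.3] w 42.5
D [ 0.6 -0.   1.2] dj 0.1 n 1 row [-0.006, 0.0009, 0.0028, -0.0004, -0.0001, 0.0]
```

```bash
python3 -m creep '[[-0.05,0,0,0,0,0],[-0.12,0,0,0,0,0],[-0.18,0,0,0,0,0],[-0.18,0,0,0,0,0],[-0.12,0,0,0,0,0],[-0.05,0,0,0,0,0],[0,0,0,0,0,0],[0,0,0,0,0,0]]' -1; python3 - <<'E'
from h import *
c=manip.calibration('wrist'); im=manip.camera('wrist')[:,:,::-1]; np.save('c5.npy',c,allow_pickle=True)
cv2.imwrite('pics/w5g.png',np.clip(255*(im/255.)**0.6,0,255).astype(np.uint8))
E
python3 go.py 514 188 180 30
```

```text
time: 9.85
position: [0.6232, -0.0529, 0.1637]
tool_rot: [0.116, 0.697, -0.117, 0.698]
wrist_force: [-0.0, 0.2, -1.1]
grip_width: 0.0852
t=9.90 pos [622.6 -53.1 162.6] jaw 71.0 tilt 0.10 q7 0.67 F [-0.7 -0.2 -0.2] w 85.4
D [-108.6  241.1   17.4] dj -41.0 n 7 row [-0.0124, 0.0941, -0.1684, 0.0326, -0.0, 0.0001]
```

View pics/w5g.png

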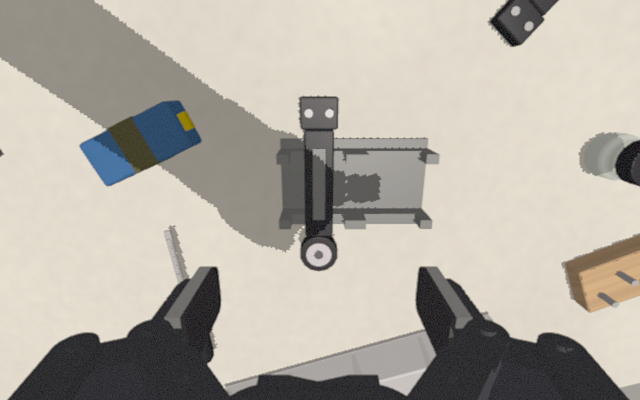

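```bash
python3 - <<'E'
from h import *
c=np.load('c5.npy',allow_pickle=True).item()
s=pix(c,(318.5,254),.036)[:2];r=pix(c,(319,97),.036)[:2];d=s-r
print(np.linalg.norm(d),(r+d*75/133)*1e3,np.degrees(np.arctan2(d[1],d[0])))
E
python3 -m creep '[[-0.0124,0.0941,-0.1684,0.0326,0,0],[-0.0124,0.0941,-0.1684,0.0326,0,0],[-0.0124,0.0941,-0.1684,0.0326,0,0],[-0.0124,0.0941,-0.1684,0.0326,0,0],[-0.0124,0.0941,-0.1684,0.0326,0,0],[-0.0124,0.0941,-0.1684,0.0326,0,0],[-0.0124,0.0941,-0.1684,0.0326,0,0],[0,0,0,0,0,0],[0,0,0,0,0,0],[0,0,0,0,0,0],[0,0,0,0,0,0]]'; python3 - <<'E'
from h import *
c=manip.calibration('wrist'); im=manip.camera('wrist')[:,:,::-1]; np.save('c6.npy',c,allow_pickle=True)
cv2.imwrite('pics/w6g.png',np.clip(255*(im/255.)**0.6,0,255).astype(np.uint8))
E
python3 go.py 516 192 60 30 5
```

```text
0.13248304204532316 [622.37015474 -51.25456591] -19.15950246662243
time: 10.82
position: [0.5147, 0.1866, 0.1797]
tool_rot: [0.353, 0.612, -0.355, 0.612]
wrist_force: [-1.1, -0.2, -0.5]
grip_width: 0.0854
t=10.87 pos [514.9 186.5 179.9] jaw 29.8 tilt 0.13 q7 -0.39 F [ 0.4 -0.8  0.1] w 85.5
D [   1.1    5.5 -119.9] dj 0.2 n 5 row [0.1199, 0.0039, -0.0043, -0.0002, -0.0, 0.0001]
```

View pics/w6g.png

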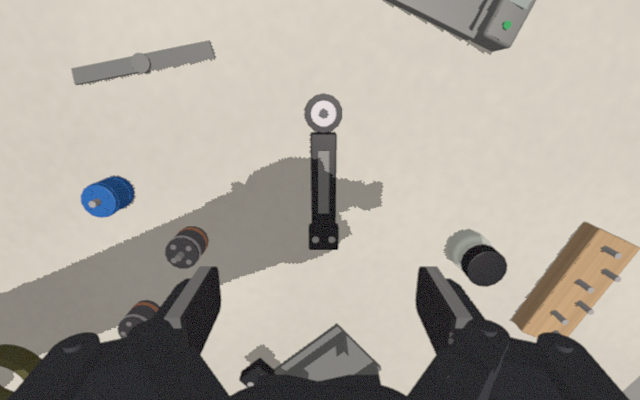

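```bash
python3 - <<'E'
from h import *
c=np.load('c6.npy',allow_pickle=True).item()
s=pix(c,(323.5,113),.014)[:2];r=pix(c,(323.5,249),.014)[:2];d=s-r
o=(r+d*75/133)*1e3
print(np.linalg.norm(d),o,np.degrees(np.arctan2(d[1],d[0])))
E
python3 go.py 517 192.6 50 29.9 5
```

```text
0.13203751285150123 [516.64463201 193.42466664] 120.12201979577334
t=10.87 pos [514.9 186.5 179.9] jaw 29.8 tilt 0.13 q7 -0.39 F [ 0.4 -0.8  0.1] w 85.5
D [   2.1    6.1 -129.9] dj 0.1 n 5 row [0.1299, 0.005, -0.0043, -0.0001, -0.0, 0.0001]
```

```bash
python3 -m creep '[[0.1,0.005,-0.005,0,0,0],[0.17,0.005,-0.005,0,0,0],[0.17,0.005,-0.005,0,0,0],[0.12,0.005,-0.004,0,0,0],[0.06,0.005,-0.004,0,0,0],[0.03,0,0,0,0,0],[0,0,0,0,0,0],[0,0,0,0,0,0]]'; python3 go.py 516.8 193.3 4.5 30 5
```

```text
time: 11.53
position: [0.5176, 0.1951, 0.052]
tool_rot: [0.354, 0.612, -0.354, 0.612]
wrist_force: [0.5, 0.6, -0.5]
grip_width: 0.0855
t=11.53 pos [517.6 195.1  52. ] jaw 29.9 tilt 0.07 q7 -0.54 F [ 0.5  0.6 -0.5] w 85.5
D [ -0.8  -1.8 -47.5] dj 0.1 n 5 row [0.0475, -0.0016, 0.0011, -0.0001, -0.0, -0.0001]
```

```bash
python3 -m creep '[[0.06,-0.002,0.001,0,0,0],[0.08,-0.002,0.001,0,0,0],[0.06,-0.002,0.001,0,0,0],[0.025,-0.001,0.001,0,0,0],[0.0125,0,0,0,0,0],[0,0,0,0,0,0],[0,0,0,0,0,0]]'; python3 go.py 516.8 193.3 4.5 30;  python3 -m creep '[[0,0,0,0,0,0],[0,0,0,0,0,0],[0,0,0,0,0,0],[0,0,0,0,0,0],[0,0,0,0,0,0],[0,0,0,0,0,0],[0,0,0,0,0,0],[0,0,0,0,0,0]]' 1 30; python3 go.py 516.8 193.3 4.5 30
```

```text
time: 12.12
position: [0.5163, 0.1941, 0.0041]
tool_rot: [0.354, 0.612, -0.353, 0.612]
wrist_force: [0.1, 0.2, 0.2]
grip_width: 0.0855
t=12.12 pos [516.3 194.1   4.1] jaw 30.0 tilt 0.04 q7 -0.59 F [0.1 0.2 0.2] w 85.5
D [ 0.5 -0.8  0.4] dj 0.0 n 1 row [-0.0021, 0.0002, 0.0046, -0.0001, -0.0, -0.0002]
time: 12.78
position: [0.5163, 0.1938, 0.004]
tool_rot: [0.354, 0.612, -0.354, 0.612]
wrist_force: [-0.5, 0.2, 3.3]
grip_width: 0.0228
t=12.78 pos [516.3 193.8   4. ] jaw 30.0 tilt 0.04 q7 -0.59 F [-0.5  0.2  3.3] w 22.8
D [ 0.5 -0.5  0.5] dj 0.0 n 1 row [-0.0026, 0.0008, 0.0035, -0.0002, 0.0001, -0.0002]
```

```bash
python3 -m creep '[[-0.02,0,0,0,0,0],[-0.06,0,0,0,0,0],[-0.12,0,0,0,0,0],[-0.14,0,0,0,0,0],[-0.1,0,0,0,0,0],[-0.05,0,0,0,0,0],[-0.02,0,0,0,0,0]]'; python3 go.py 642.7 8.5 100 71.1 8
```

```text
time: 13.37
position: [0.517, 0.1941, 0.1078]
tool_rot: [0.354, 0.611, -0.353, 0.613]
wrist_force: [0.2, -0.2, -0.7]
grip_width: 0.0233
t=13.37 pos [517.  194.1 107.8] jaw 30.0 tilt 0.17 q7 -0.48 F [ 0.2 -0.2 -0.7] w 23.3
D [ 125.7 -185.6   -7.8] dj 41.1 n 8 row [0.0049, -0.0343, 0.139, -0.0286, 0.0001, -0.0001]
```

```bash
python3 -m creep '[[0.005,-0.0343,0.139,-0.0286,0,0],[0.005,-0.0343,0.139,-0.0286,0,0],[0.005,-0.0343,0.139,-0.0286,0,0],[0.005,-0.0343,0.139,-0.0286,0,0],[0.005,-0.0343,0.139,-0.0286,0,0],[0.005,-0.0343,0.139,-0.0286,0,0],[0.005,-0.0343,0.139,-0.0286,0,0],[0.005,-0.0343,0.139,-0.0286,0,0],[0,0,0,0,0,0],[0,0,0,0,0,0],[0,0,0,0,0,0],[0,0,0,0,0,0]]'; python3 - <<'E'
from h import *
c=manip.calibration('wrist'); im=manip.camera('wrist')[:,:,::-1]; np.save('c7.npy',c,allow_pickle=True)
cv2.imwrite('pics/w7g.png',np.clip(255*(im/255.)**0.6,0,255).astype(np.uint8))
E
python3 go.py 642.7 8.5 60 71.1
```

```text
time: 14.37
position: [0.6405, 0.0095, 0.0972]
tool_rot: [0.115, 0.698, -0.115, 0.697]
wrist_force: [-1.5, 0.4, -1.0]
grip_width: 0.023
t=14.42 pos [640.7   9.5  97.5] jaw 71.3 tilt 0.05 q7 0.56 F [0.1 1.3 0.6] w 22.5
D [  2.   -1.  -37.5] dj -0.2 n 1 row [0.1875, -0.0013, 0.011, 0.0009, -0.0003, 0.0]
```

View pics/w7g.png

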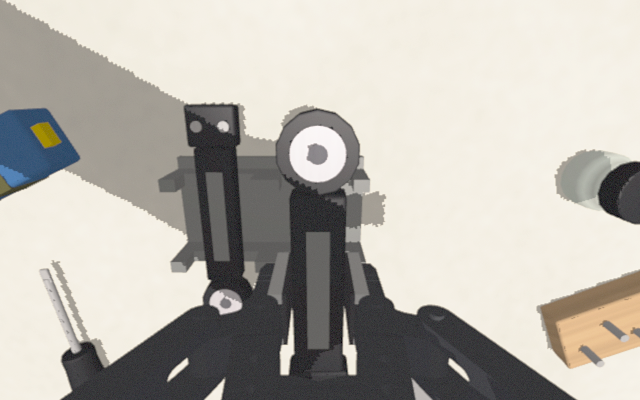

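```bash
python3 -m creep '[[0.06,0,0.005,0.0008,0,0],[0.1,0,0.006,0,0,0],[0.1,0,0,0,0,0],[0.05,0,0,0,0,0],[0.02,0,0,0,0,0],[0.01,0,0,0,0,0],[0,0,0,0,0,0],[0,0,0,0,0,0],[0,0,0,0,0,0]]';python3 go.py 642.7 8.5 26.2 71.1
```

```text
time: 15.17
position: [0.6446, 0.0076, 0.0307]
tool_rot: [0.117, 0.697, -0.117, 0.698]
wrist_force: [-0.8, 0.3, 0.0]
grip_width: 0.0233
t=15.17 pos [644.6   7.6  30.7] jaw 71.0 tilt 0.10 q7 0.51 F [-0.8  0.3  0. ] w 23.3
D [-1.9  0.9 -4.5] dj 0.1 n 1 row [0.0223, 0.0012, -0.0107, -0.0005, 0.0005, -0.0002]
```

```bash
python3 -m creep '[[0.006,0.001,-0.005,0,0,0],[0.006,0,-0.004,0,0,0],[0.004,0,0,0,0,0],[0.004,0,0,0,0,0],[0.003,0,0,0,0,0],[0,0,0,0,0,0],[0,0,0,0,0,0]]';python3 go.py 642.7 8.5 26.2 71.1
```

```text
time: 15.75
position: [0.6422, 0.0081, 0.026]
tool_rot: [0.117, 0.697, -0.117, 0.697]
wrist_force: [-2.5, -1.1, 6.4]
grip_width: 0.0227
t=15.75 pos [642.2   8.1  26. ] jaw 71.0 tilt 0.04 q7 0.51 F [-2.5 -1.1  6.4] w 22.7
D [0.5 0.4 0.2] dj 0.1 n 1 row [-0.0009, 0.0028, 0.0014, -0.0006, 0.0001, 0.0002]
```

Contact; release partially and lift.

```bash
python3 -m creep '[[0,0,0,0,0,0],[0,0,0,0,0,0],[0,0,0,0,0,0],[-0.02,0,0,0,0,0],[-0.06,0,0,0,0,0],[-0.12,0,0,0,0,0],[-0.18,0,0,0,0,0],[-0.18,0,0,0,0,0],[-0.12,0,0,0,0,0],[-0.06,0,0,0,0,0],[0,0,0,0,0,0],[0,0,0,0,0,0]]' 0;python3 - <<'E'
from h import *
c=manip.calibration('wrist'); im=manip.camera('wrist')[:,:,::-1]; np.save('c8.npy',c,allow_pickle=True)
cv2.imwrite('pics/w8g.png',np.clip(255*(im/255.)**0.6,0,255).astype(np.uint8))
E
python3 go.py 530 -175 170 5
```

```text
time: 16.75
position: [0.6423, 0.0079, 0.1733]
tool_rot: [0.117, 0.697, -0.117, 0.698]
wrist_force: [-1.2, -1.2, 0.0]
grip_width: 0.0427
t=16.80 pos [641.6   7.6 172. ] jaw 71.0 tilt 0.09 q7 0.60 F [-0.2 -0.2 -0.5] w 42.7
D [-111.6 -182.6   -2. ] dj -66.0 n 10 row [0.0011, -0.108, 0.0336, 0.0367, -0.0, 0.0001]
```

View pics/w8g.png

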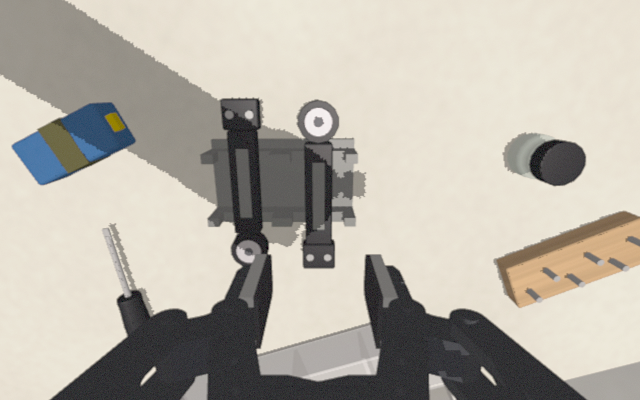

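```bash
python3 -m creep '[[0.001,-0.108,0.0336,0.0367,0,0],[0.001,-0.108,0.0336,0.0367,0,0],[0.001,-0.108,0.0336,0.0367,0,0],[0.001,-0.108,0.0336,0.0367,0,0],[0.001,-0.108,0.0336,0.0367,0,0],[0.001,-0.108,0.0336,0.0367,0,0],[0.001,-0.108,0.0336,0.0367,0,0],[0.001,-0.108,0.0336,0.0367,0,0],[0.001,-0.108,0.0336,0.0367,0,0],[0.001,-0.108,0.0336,0.0367,0,0],[0,0,0,0,0,0],[0,0,0,0,0,0],[0,0,0,0,0,0],[0,0,0,0,0,0]]' -0.4;python3 - <<'E'
from h import *
c=manip.calibration('wrist'); im=manip.camera('wrist')[:,:,::-1]; np.save('c9.npy',c,allow_pickle=True)
cv2.imwrite('pics/w9g.png',np.clip(255*(im/255.)**0.6,0,255).astype(np.uint8))
E
python3 go.py 538 -181 60 5
```

```text
time: 17.97
position: [0.5312, -0.1734, 0.1706]
tool_rot: [0.478, 0.522, -0.477, 0.521]
wrist_force: [1.5, -0.1, 0.1]
grip_width: 0.0599
t=18.02 pos [ 531.3 -173.2  170.7] jaw 5.1 tilt 0.08 q7 -0.12 F [-0.5 -0.2 -0. ] w 60.0
D [   6.7   -7.8 -110.7] dj -0.1 n 3 row [0.1846, 0.0099, 0.014, 0.0002, -0.0001, -0.0]
```

View pics/w9g.png

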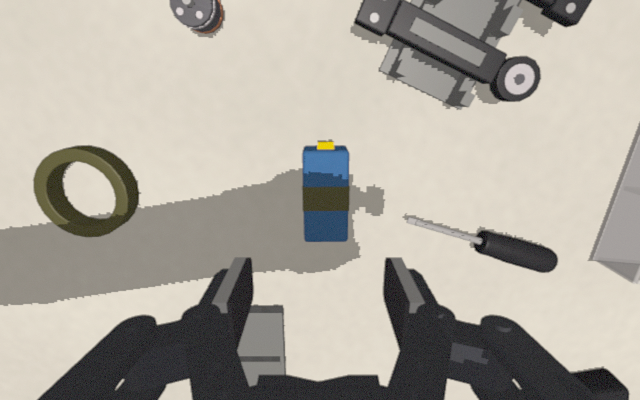

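```bash
python3 - <<'E'
from h import *
c=np.load('c9.npy',allow_pickle=True).item()
a=pix(c,(326,150),.032)[:2];b=pix(c,(326,241),.032)[:2]
print(np.linalg.norm(a-b),(a+b)/2*1e3,np.degrees(np.arctan2(*(b-a)[::-1])))
print('band',pix(c,(326,186),.032)*500+pix(c,(326,210),.032)*500)
print('width',np.linalg.norm(pix(c,(303.5,200),.032)-pix(c,(349.5,200),.032)))
print('drv tip',pix(c,(405,218),.006)*1e3)
im=cv2.imread('pics/w9g.png'); zoom(im,280,130,100,120,5,'pics/w9z.png')
E
```

```text
0.08263916457626296 [ 538.77876293 -179.5962386 ] -84.54373823209393
band [ 538.83661402 -180.20189092   32.        ]
width 0.04009007156094425
drv tip [ 618.32240869 -201.53890844    6.        ]
```

View pics/w9z.png

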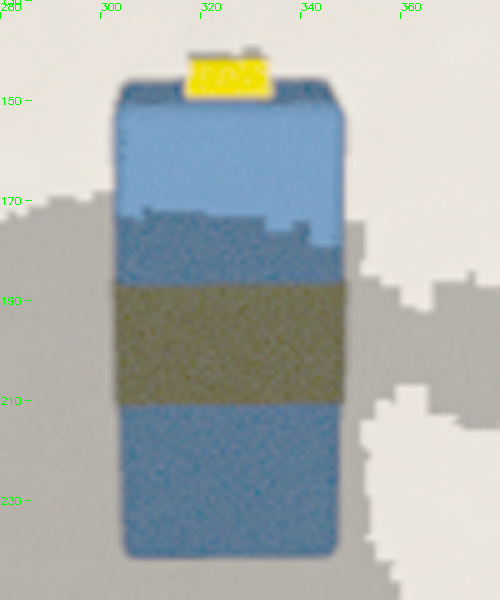

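```bash
python3 go.py 538.8 -180 60 5.2 5; python3 -m creep '[[0.08,0.006,0.008,0,0,0],[0.15,0.006,0.008,0,0,0],[0.16,0.006,0.008,0,0,0],[0.1,0.006,0.006,0,0,0],[0.05,0.006,0.003,0,0,0],[0.02,0,0,0,0,0],[0,0,0,0,0,0],[0,0,0,0,0,0]]'; python3 go.py 538.8 -180 13 5.2
```

```text
t=18.02 pos [ 531.3 -173.2  170.7] jaw 5.1 tilt 0.08 q7 -0.12 F [-0.5 -0.2 -0. ] w 60.0
D [   7.5   -6.8 -110.7] dj 0.1 n 5 row [0.1107, 0.0068, 0.0075, -0.0001, -0.0001, -0.0]
time: 18.68
position: [0.5381, -0.18, 0.0598]
tool_rot: [0.478, 0.521, -0.477, 0.522]
wrist_force: [0.2, 0.6, 0.3]
grip_width: 0.0599
t=18.68 pos [ 538.1 -180.    59.8] jaw 5.0 tilt 0.08 q7 -0.23 F [0.2 0.6 0.3] w 59.9
D [  0.7  -0.  -46.8] dj 0.2 n 2 row [0.117, 0.0015, 0.0002, -0.0006, -0.0, -0.0002]
```

```bash
python3 -m creep '[[0.06,0.003,0,0,0,0],[0.08,0,0,-0.001,0,0],[0.06,0,0,0,0,0],[0.025,0,0,0,0,0],[0.0115,0,0,0,0,0],[0,0,0,0,0,0],[0,0,0,0,0,0]]'; python3 go.py 538.8 -180 13 5.2;  python3 -m creep '[[0,0,0,0,0,0],[0,0,0,0,0,0],[0,0,0,0,0,0],[0,0,0,0,0,0],[0,0,0,0,0,0],[0,0,0,0,0,0]]' 1 60; python3 go.py 538.8 -180 13 5.2
```

```text
time: 19.27
position: [0.538, -0.1803, 0.0118]
tool_rot: [0.477, 0.522, -0.477, 0.522]
wrist_force: [0.8, 0.0, 0.3]
grip_width: 0.0598
t=19.27 pos [ 538.  -180.3   11.8] jaw 5.1 tilt 0.02 q7 -0.27 F [0.8 0.  0.3] w 59.8
D [0.8 0.3 1.2] dj 0.1 n 1 row [-0.0061, 0.0043, -0.0011, -0.0004, -0.0001, -0.0001]
time: 19.77
position: [0.5386, -0.1806, 0.0126]
tool_rot: [0.477, 0.521, -0.477, 0.522]
wrist_force: [-0.4, 0.3, 4.9]
grip_width: 0.0388
t=19.77 pos [ 538.6 -180.6   12.6] jaw 5.1 tilt 0.09 q7 -0.27 F [-0.4  0.3  4.9] w 38.8
D [0.2 0.6 0.4] dj 0.1 n 1 row [-0.0018, 0.0013, -0.0027, -0.0004, 0.0002, -0.0005]
```

```bash
python3 -m creep '[[-0.01,0,0,0,0,0],[-0.03,0,0,0,0,0],[-0.08,0,0,0,0,0],[-0.14,0,0,0,0,0],[-0.16,0,0,0,0,0],[-0.1,0,0,0,0,0],[-0.05,0,0,0,0,0],[-0.02,0,0,0,0,0]]'; python3 go.py 500 375 160 97.5 17;python3 go.py 500 375 160 97.5 17 180
```

```text
time: 20.43
position: [0.5387, -0.1808, 0.1322]
tool_rot: [0.477, 0.521, -0.477, 0.523]
wrist_force: [1.1, 0.6, -3.6]
grip_width: 0.0389
t=20.43 pos [ 538.7 -180.8  132.2] jaw 5.1 tilt 0.19 q7 -0.15 F [ 1.1  0.6 -3.6] w 38.9
D [-38.7 555.8  27.8] dj -87.6 n 17 row [-0.0085, -0.1165, -0.1384, 0.0286, -0.0, -0.0001]
t=20.43 pos [ 538.7 -180.8  132.2] jaw 5.1 tilt 0.19 q7 -0.15 F [ 1.1  0.6 -3.6] w 38.9
D [-38.7 555.8  27.8] dj 92.4 n 17 row [-0.0082, 0.1285, -0.1303, -0.0302, 0.0001, -0.0]
```

```bash
python3 -m creep '[[-0.0082,0.1285,-0.1303,-0.0302,0,0],[-0.0082,0.1285,-0.1303,-0.0302,0,0],[-0.0082,0.1285,-0.1303,-0.0302,0,0],[-0.0082,0.1285,-0.1303,-0.0302,0,0],[-0.0082,0.1285,-0.1303,-0.0302,0,0],[-0.0082,0.1285,-0.1303,-0.0302,0,0],[-0.0082,0.1285,-0.1303,-0.0302,0,0],[-0.0082,0.1285,-0.1303,-0.0302,0,0],[-0.0082,0.1285,-0.1303,-0.0302,0,0],[-0.0082,0.1285,-0.1303,-0.0302,0,0],[-0.0082,0.1285,-0.1303,-0.0302,0,0],[-0.0082,0.1285,-0.1303,-0.0302,0,0],[-0.0082,0.1285,-0.1303,-0.0302,0,0],[-0.0082,0.1285,-0.1303,-0.0302,0,0],[-0.0082,0.1285,-0.1303,-0.0302,0,0],[-0.0082,0.1285,-0.1303,-0.0302,0,0],[-0.0082,0.1285,-0.1303,-0.0302,0,0],[0,0,0,0,0,0],[0,0,0,0,0,0],[0,0,0,0,0,0]]'; python3 -m creep '[[0,0,0,0,0,0],[0,0,0,0,0,0]]';python3 - <<'E'
from h import *
c=manip.calibration('wrist'); im=manip.camera('wrist')[:,:,::-1]; np.save('c10.npy',c,allow_pickle=True)
cv2.imwrite('pics/w10g.png',np.clip(255*(im/255.)**0.6,0,255).astype(np.uint8))
E
python3 go.py 504 381 60 97.5
```

```text
time: 22.1
position: [0.4987, 0.3745, 0.1564]
tool_rot: [-0.047, 0.706, 0.046, 0.705]
wrist_force: [0.2, -0.5, -3.1]
grip_width: 0.0388
time: 22.27
position: [0.5001, 0.3736, 0.1569]
tool_rot: [-0.046, 0.706, 0.045, 0.706]
wrist_force: [-0.7, -0.1, -2.5]
grip_width: 0.0387
t=22.32 pos [500.  373.8 157.1] jaw 97.4 tilt 0.06 q7 0.38 F [-0.7 -0.2 -2.3] w 38.3
D [  4.    7.2 -97.1] dj 0.1 n 3 row [0.1618, 0.0112, 0.0081, -0.0003, -0.0, 0.0001]
```

View pics/w10g.png

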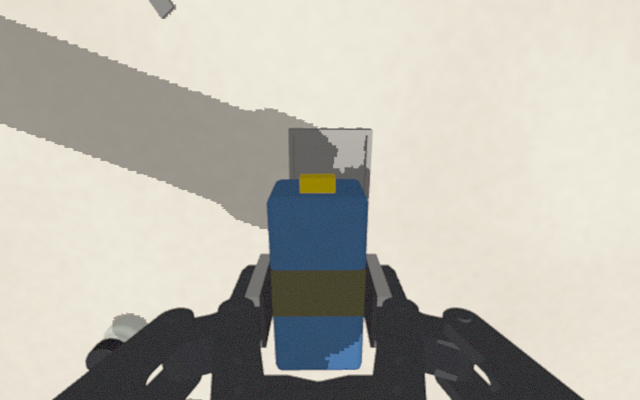

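```bash
python3 - <<'E'
from h import *
im=cv2.imread('pics/w10g.png'); zoom(im,280,120,100,80,6,'pics/w10z.png')
E
```

```text
(no output)
```

View pics/w10z.png

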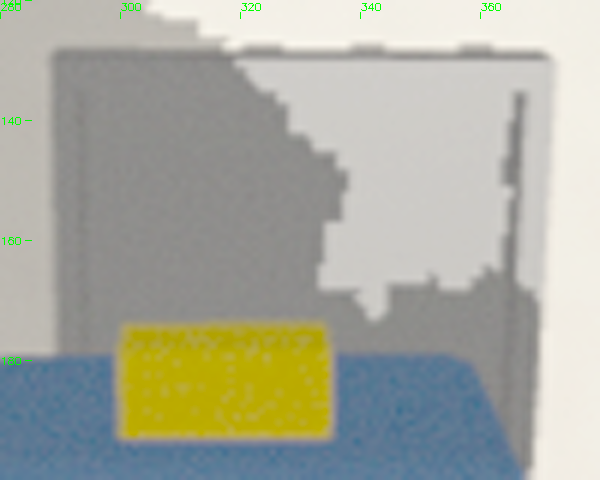

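```bash
python3 - <<'E'
from h import *
c=np.load('c10.npy',allow_pickle=True).item()
l=pix(c,(288.7,129),.014)[:2];r=pix(c,(371.4,129),.014)[:2]
l2=pix(c,(289.8,178),.014)[:2];r2=pix(c,(369.5,178),.014)[:2]
print(np.linalg.norm(r-l),[np.degrees(np.arctan2(*v[::-1])) for v in ((l2-l),(r2-r),(r-l))])
a=np.radians(7.5);x=np.array([np.cos(a),np.sin(a)])
print(((l+r)/2+.056*x)*1e3)
E
```

```text
0.06849451262899 [np.float64(7.072072048159784), np.float64(7.819363219518103), np.float64(97.29517689704434)]
[504.43195943 385.02536724]
```

```bash
python3 go.py 504.4 384 50 97.4 5; python3 -m creep '[[0.08,0.01,0.004,0,0,0],[0.15,0.01,0.004,0,0,0],[0.16,0.01,0.005,0,0,0],[0.09,0.01,0.004,0,0,0],[0.04,0.01,0,0,0,0],[0.02,0,0,0,0,0],[0,0,0,0,0,0],[0,0,0,0,0,0]]'; python3 go.py 504.4 384 18 97.4;python3 - <<'E'
from h import *
c=manip.calibration('wrist'); im=manip.camera('wrist')[:,:,::-1]; np.save('c11.npy',c,allow_pickle=True)
cv2.imwrite('pics/w11g.png',np.clip(255*(im/255.)**0.6,0,255).astype(np.uint8))
E
```

```text
t=22.32 pos [500.  373.8 157.1] jaw 97.4 tilt 0.06 q7 0.38 F [-0.7 -0.2 -2.3] w 38.3
D [   4.4   10.2 -107.1] dj 0.0 n 5 row [0.1071, 0.0097, 0.0057, -0.0, -0.0, 0.0001]
time: 22.98
position: [0.5012, 0.3866, 0.0509]
tool_rot: [-0.046, 0.705, 0.047, 0.706]
wrist_force: [0.2, 0.6, -2.0]
grip_width: 0.039
t=22.98 pos [501.2 386.6  50.9] jaw 97.5 tilt 0.10 q7 0.30 F [ 0.2  0.6 -2. ] w 39.0
D [  3.2  -2.6 -32.9] dj -0.1 n 1 row [0.1643, -0.0151, 0.0139, 0.0008, 0.0004, -0.0004]
```

View pics/w11g.png

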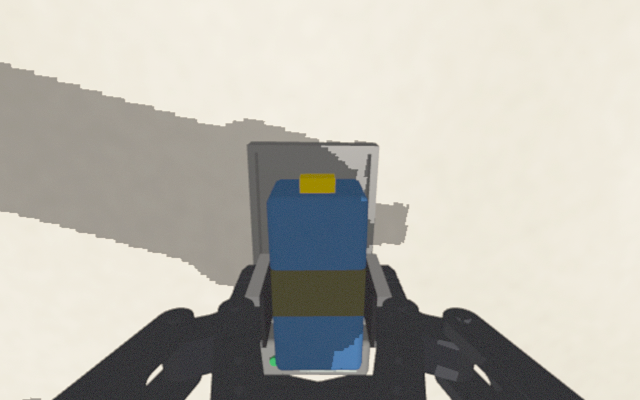

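```bash
python3 - <<'E'
from h import *
c=np.load('c11.npy',allow_pickle=True).item()
l=pix(c,(248,144.5),.014)[:2];r=pix(c,(378.5,144.5),.014)[:2]
print(np.linalg.norm(r-l),np.degrees(np.arctan2(*(r-l)[::-1])))
a=np.radians(7.5);x=np.array([np.cos(a),np.sin(a)])
print(((l+r)/2+.056*x)*1e3)
E
python3 go.py 504.4 384.2 18 97.4
```

```text
0.06904078216498571 97.47795919325078
[504.4480857  385.36478006]
t=23.03 pos [501.5 386.6  51.2] jaw 97.5 tilt 0.14 q7 0.30 F [-0.1  0.1 -2.2] w 38.4
D [  2.9  -2.4 -33.2] dj -0.1 n 1 row [0.1661, -0.0141, 0.0125, 0.0007, 0.0006, -0.0005]
```

```bash
python3 -m creep '[[0.04,-0.004,0.005,0,0,0],[0.06,-0.004,0.005,0,0,0],[0.035,0,0.003,0,0,0],[0.015,0,0,0,0,0],[0.008,0,0,0,0,0],[0.004,0,0,0,0,0],[0,0,0,0,0,0],[0,0,0,0,0,0]]'; python3 go.py 504.4 385.2 16.6 97.4
```

```text
time: 23.7
position: [0.5036, 0.3848, 0.0175]
tool_rot: [-0.046, 0.705, 0.047, 0.706]
wrist_force: [-0.1, -0.1, -2.0]
grip_width: 0.039
t=23.70 pos [503.6 384.8  17.5] jaw 97.5 tilt 0.03 q7 0.29 F [-0.1 -0.1 -2. ] w 39.0
D [ 0.8  0.4 -0.9] dj -0.1 n 1 row [0.0046, 0.0016, 0.0041, 0.0008, 0.0001, -0.0002]
```

```bash
python3 -m creep '[[0.003,0,0,0,0,0],[0.003,0,0,0,0,0],[0,0,0,0,0,0],[0,0,0,0,0,0]]'; python3 go.py 504.4 385.2 16.6 97.4
```

```text
time: 24.03
position: [0.5038, 0.3847, 0.0167]
tool_rot: [-0.046, 0.705, 0.047, 0.706]
wrist_force: [-1.2, -1.5, 2.2]
grip_width: 0.0389
t=24.03 pos [503.8 384.7  16.7] jaw 97.5 tilt 0.04 q7 0.29 F [-1.2 -1.5  2.2] w 38.9
D [ 0.6  0.5 -0.1] dj -0.1 n 1 row [0.0005, 0.002, 0.0032, 0.0008, 0.0002, -0.0001]
```

```bash
python3 -m creep '[[0.001,0,0,0,0,0],[0,0,0,0,0,0],[0,0,0,0,0,0],[-0.02,0,0,0,0,0],[-0.06,0,0,0,0,0],[-0.12,0,0,0,0,0],[-0.18,0,0,0,0,0],[-0.18,0,0,0,0,0],[-0.12,0,0,0,0,0],[-0.06,0,0,0,0,0],[0,0,0,0,0,0],[0,0,0,0,0,0]]' -0.4;python3 - <<'E'
from h import *
c=manip.calibration('wrist'); im=manip.camera('wrist')[:,:,::-1]; np.save('c12.npy',c,allow_pickle=True)
cv2.imwrite('pics/w12g.png',np.clip(255*(im/255.)**0.6,0,255).astype(np.uint8))
E
python3 go.py 440 68 150 90
```

```text
time: 25.03
position: [0.5039, 0.3842, 0.1641]
tool_rot: [-0.046, 0.705, 0.046, 0.706]
wrist_force: [-0.1, -0.7, -0.6]
grip_width: 0.06
t=25.08 pos [503.5 383.6 162.8] jaw 97.5 tilt 0.09 q7 0.38 F [-0.6 -0.4 -0.1] w 59.5
D [ -63.5 -315.6  -12.8] dj -7.5 n 9 row [0.0073, -0.1724, -0.048, 0.0046, -0.0, 0.0001]
```

View pics/w12g.png

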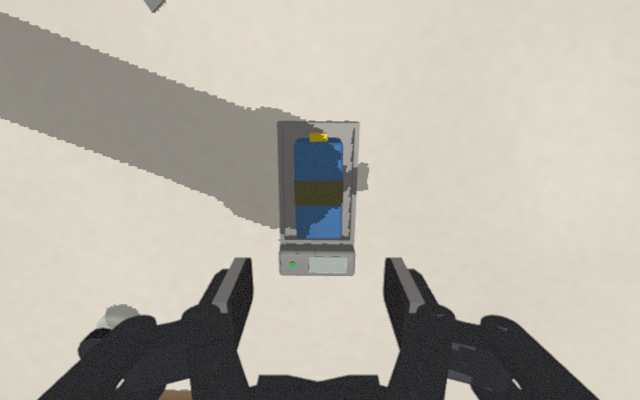

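```bash
python3 go.py 438 62 150 5 14
```

```text
t=25.08 pos [503.5 383.6 162.8] jaw 97.5 tilt 0.09 q7 0.38 F [-0.6 -0.4 -0.1] w 59.5
D [ -65.5 -321.6  -12.8] dj 87.5 n 14 row [0.0047, -0.0653, -0.1116, -0.0347, -0.0, 0.0]
```

```bash
python3 go.py 438 62 150 5 14 -180
```

```text
t=25.08 pos [503.5 383.6 162.8] jaw 97.5 tilt 0.09 q7 0.38 F [-0.6 -0.4 -0.1] w 59.5
D [ -65.5 -321.6  -12.8] dj -92.5 n 14 row [0.0047, -0.1197, 0.0531, 0.0367, 0.0, 0.0]
```

```bash
python3 -m creep '[[0.0047,-0.1197,0.0531,0.0367,0,0],[0.0047,-0.1197,0.0531,0.0367,0,0],[0.0047,-0.1197,0.0531,0.0367,0,0],[0.0047,-0.1197,0.0531,0.0367,0,0],[0.0047,-0.1197,0.0531,0.0367,0,0],[0.0047,-0.1197,0.0531,0.0367,0,0],[0.0047,-0.1197,0.0531,0.0367,0,0],[0.0047,-0.1197,0.0531,0.0367,0,0],[0.0047,-0.1197,0.0531,0.0367,0,0],[0.0047,-0.1197,0.0531,0.0367,0,0],[0.0047,-0.1197,0.0531,0.0367,0,0],[0.0047,-0.1197,0.0531,0.0367,0,0],[0.0047,-0.1197,0.0531,0.0367,0,0],[0.0047,-0.1197,0.0531,0.0367,0,0],[0,0,0,0,0,0],[0,0,0,0,0,0],[0,0,0,0,0,0],[0,0,0,0,0,0],[0,0,0,0,0,0]]';python3 - <<'E'
from h import *
c=manip.calibration('wrist'); im=manip.camera('wrist')[:,:,::-1]; np.save('c13.npy',c,allow_pickle=True)
cv2.imwrite('pics/w13g.png',np.clip(255*(im/255.)**0.6,0,255).astype(np.uint8))
E
python3 go.py 438 68 60 5
```

```text
time: 26.67
position: [0.4389, 0.0637, 0.1506]
tool_rot: [0.477, 0.522, -0.477, 0.522]
wrist_force: [0.4, 0.8, 0.1]
grip_width: 0.0597
t=26.72 pos [438.9  63.7 150.6] jaw 5.1 tilt 0.08 q7 -0.57 F [ 0.1 -0.   0.5] w 59.6
D [ -0.9   4.3 -90.6] dj -0.1 n 3 row [0.1511, -0.0008, -0.0072, 0.0003, -0.0001, -0.0]
```

View pics/w13g.png

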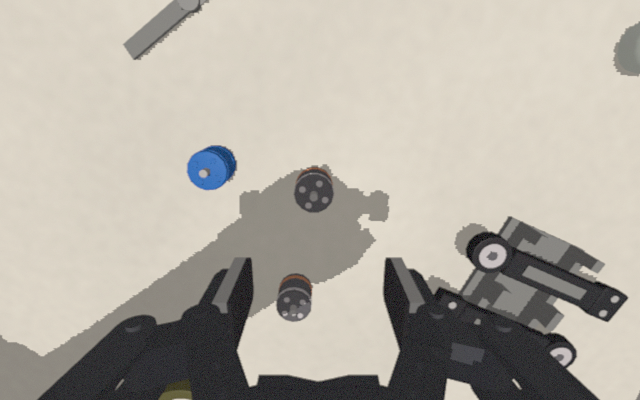

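```bash
python3 - <<'E'
from h import *
im=cv2.imread('pics/w13g.png'); zoom(im,260,150,100,180,4,'pics/w13z.png')
E
```

```text
(no output)
```

View pics/w13z.png

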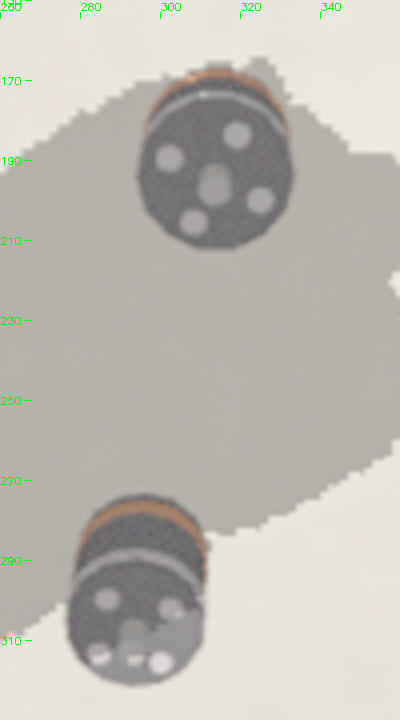

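```bash
python3 - <<'E'
from h import *
c=np.load('c13.npy',allow_pickle=True).item()
print(pix(c,(313.4,192.4),.034)*1e3,pix(c,(293.9,304.2),.034)*1e3)
print(np.linalg.norm(pix(c,(294.,192.4),.034)-pix(c,(333,192.4),.034)))
E
python3 go.py 436 67 50 5
```

```text
[434.98444454  67.55652854  34.        ] [426.45432196 -37.51806381  34.        ]
0.031117490734253347
t=26.72 pos [438.9  63.7 150.6] jaw 5.1 tilt 0.08 q7 -0.57 F [ 0.1 -0.   0.5] w 59.6
D [  -2.9    3.3 -100.6] dj -0.1 n 3 row [0.1677, -0.0043, -0.0058, 0.0003, -0.0001, -0.0]
```

```bash
python3 -m creep '[[0.08,-0.005,-0.004,0,0,0],[0.14,-0.005,-0.005,0,0,0],[0.14,-0.005,-0.005,0,0,0],[0.08,-0.005,-0.005,0,0,0],[0.04,0,0,0,0,0],[0.02,0,0,0,0,0],[0,0,0,0,0,0],[0,0,0,0,0,0]]'; python3 go.py 435 67.5 14 5.1
```

```text
time: 27.38
position: [0.4348, 0.0666, 0.0513]
tool_rot: [0.478, 0.521, -0.477, 0.522]
wrist_force: [0.4, -0.2, 0.5]
grip_width: 0.0601
t=27.38 pos [434.8  66.6  51.3] jaw 5.1 tilt 0.07 q7 -0.77 F [ 0.4 -0.2  0.5] w 60.1
D [  0.2   0.9 -37.3] dj 0.0 n 1 row [0.1866, 0.0012, -0.0044, -0.0001, -0.0001, -0.0004]
```

```bash
python3 -m creep '[[0.06,0.001,-0.003,0,0,0],[0.07,0,-0.001,0,0,0],[0.035,0,0,0,0,0],[0.0175,0,0,0,0,0],[0,0,0,0,0,0],[0,0,0,0,0,0]]'; python3 go.py 435 67.5 14 5.1;  python3 -m creep '[[0,0,0,0,0,0],[0,0,0,0,0,0],[0,0,0,0,0,0],[0,0,0,0,0,0],[0,0,0,0,0,0],[0,0,0,0,0,0]]' 1 40; python3 go.py 435 67.5 14 5.1; python3 -m creep '[[-0.01,0,0,0,0,0],[-0.03,0,0,0,0,0],[-0.08,0,0,0,0,0],[-0.14,0,0,0,0,0],[-0.14,0,0,0,0,0],[-0.1,0,0,0,0,0],[-0.05,0,0,0,0,0],[-0.02,0,0,0,0,0],[0,0,0,0,0,0]]'; python3 go.py 475 -355 150 5.1
```

```text
time: 27.88
position: [0.4345, 0.067, 0.0147]
tool_rot: [0.478, 0.521, -0.477, 0.522]
wrist_force: [0.1, -0.5, -0.8]
grip_width: 0.0597
t=27.88 pos [434.5  67.   14.7] jaw 5.1 tilt 0.04 q7 -0.85 F [ 0.1 -0.5 -0.8] w 59.7
D [ 0.5  0.5 -0.7] dj 0.0 n 1 row [0.0035, 0.0026, -0.0021, -0.0002, 0.0, -0.0002]
time: 28.38
position: [0.4346, 0.067, 0.0149]
tool_rot: [0.478, 0.521, -0.477, 0.522]
wrist_force: [-1.0, -1.0, 6.3]
grip_width: 0.0302
t=28.38 pos [434.6  67.   14.9] jaw 5.1 tilt 0.07 q7 -0.85 F [-1.  -1.   6.3] w 30.2
D [ 0.4  0.5 -0.9] dj 0.0 n 1 row [0.0046, 0.0022, -0.0025, -0.0003, 0.0002, -0.0003]
time: 29.13
position: [0.4345, 0.0665, 0.1286]
tool_rot: [0.478, 0.521, -0.478, 0.522]
wrist_force: [-0.3, 0.1, -0.1]
grip_width: 0.0306
t=29.13 pos [434.5  66.5 128.6] jaw 5.0 tilt 0.08 q7 -0.62 F [-0.3  0.1 -0.1] w 30.6
D [  40.5 -421.5   21.4] dj 0.1 n 11 row [-0.0096, 0.0015, 0.1925, -0.0, 0.0, -0.0]
```

```bash
python3 go.py 478 -405 150 5.1 12; python3 -m creep '[[-0.009,0.0015,0.1965,0,0,0],[-0.009,0.0015,0.1965,0,0,0],[-0.009,0.0015,0.1965,0,0,0],[-0.009,0.0015,0.1965,0,0,0],[-0.009,0.0015,0.1965,0,0,0],[-0.009,0.0015,0.1965,0,0,0],[-0.009,0.0015,0.1965,0,0,0],[-0.009,0.0015,0.1965,0,0,0],[-0.009,0.0015,0.1965,0,0,0],[-0.009,0.0015,0.1965,0,0,0],[-0.009,0.0015,0.1965,0,0,0],[-0.009,0.0015,0.1965,0,0,0],[0,0,0,0,0,0],[0,0,0,0,0,0],[0,0,0,0,0,0],[0,0,0,0,0,0],[0,0,0,0,0,0]]';python3 - <<'E'
from h import *
c=manip.calibration('wrist'); im=manip.camera('wrist')[:,:,::-1]; np.save('c14.npy',c,allow_pickle=True)
cv2.imwrite('pics/w14g.png',np.clip(255*(im/255.)**0.6,0,255).astype(np.uint8))
E
python3 go.py 478.5 -413 60 5
```

```text
t=29.13 pos [434.5  66.5 128.6] jaw 5.0 tilt 0.08 q7 -0.62 F [-0.3  0.1 -0.1] w 30.6
D [  43.5 -471.5   21.4] dj 0.1 n 12 row [-0.0088, 0.0008, 0.1973, -0.0, 0.0, -0.0]
time: 30.55
position: [0.4794, -0.4005, 0.1493]
tool_rot: [0.477, 0.523, -0.477, 0.522]
wrist_force: [-0.4, 0.5, -1.3]
grip_width: 0.0305
t=30.60 pos [ 479.5 -400.8  149.6] jaw 5.2 tilt 0.04 q7 0.26 F [0.8 0.  0.3] w 30.5
D [ -1.  -12.2 -89.6] dj -0.2 n 3 row [0.1493, -0.0034, 0.0202, 0.0004, -0.0001, 0.0001]
```

View pics/w14g.png

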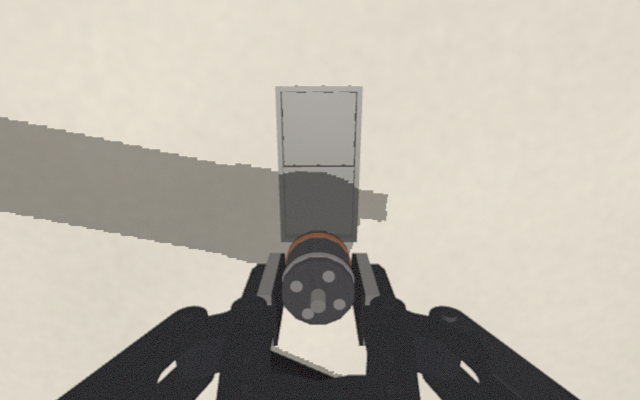

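```bash
python3 - <<'E'
from h import *
c=np.load('c14.npy',allow_pickle=True).item()
q=[pix(c,u,.014)[:2]*1e3 for u in [(276,86.5),(362,86.5),(357,241.5),(281,241.5)]]
print([np.linalg.norm(q[i]-q[i-1]) for i in range(4)])
t=(q[0]+q[1])/2;b=(q[2]+q[3])/2;d=(b-t)/np.linalg.norm(b-t)
print((t+b)/2,np.degrees(np.arctan2(*d[::-1])),'near',(t+b)/2-32*d,'far',(t+b)/2+32*d)
print('div',pix(c,(319,166),.014)*1e3)
E
```

```text
[np.float64(131.56826976368316), np.float64(66.81351186502451), np.float64(131.54197799484996), np.float64(68.15862365619773)]
[ 478.50726451 -381.88647614] -84.77468211678446 near [ 475.59294025 -350.01946005] far [ 481.42158878 -413.75349222]
div [ 478.23563199 -378.87766787   14.        ]
```

```bash
python3 go.py 481.3 -413.5 50 5.2 5; python3 -m creep '[[0.08,0.001,0.013,0,0,0],[0.14,0.001,0.013,0,0,0],[0.14,0.001,0.013,0,0,0],[0.08,0,0.013,0,0,0],[0.04,0,0.012,0,0,0],[0.02,0,0,0,0,0],[0,0,0,0,0,0],[0,0,0,0,0,0],[0,0,0,0,0,0]]'; python3 go.py 481.3 -413.5 20 5.2
```

```text
t=30.60 pos [ 479.5 -400.8  149.6] jaw 5.2 tilt 0.04 q7 0.26 F [0.8 0.  0.3] w 30.5
D [  1.8 -12.7 -99.6] dj -0.0 n 5 row [0.0996, 0.0007, 0.0129, 0.0, -0.0, 0.0]
time: 31.35
position: [0.4821, -0.4155, 0.0513]
tool_rot: [0.478, 0.521, -0.477, 0.522]
wrist_force: [0.1, -0.2, -1.2]
grip_width: 0.0304
t=31.35 pos [ 482.1 -415.5   51.3] jaw 5.1 tilt 0.14 q7 0.20 F [ 0.1 -0.2 -1.2] w 30.4
D [ -0.8   2.  -31.3] dj 0.1 n 1 row [0.1564, -0.0032, -0.0106, -0.0007, 0.0005, -0.0006]
```

```bash
python3 -m creep '[[0.04,-0.001,-0.003,0,0,0],[0.05,0,-0.003,0,0,0],[0.035,0,0,0,0,0],[0.015,0,0,0,0,0],[0.008,0,0,0,0,0],[0.004,0,0,0,0,0],[0,0,0,0,0,0],[0,0,0,0,0,0]]'; python3 go.py 481.3 -413.5 18.9 5.2
```

```text
time: 32.02
position: [0.4811, -0.4142, 0.0196]
tool_rot: [0.478, 0.521, -0.477, 0.522]
wrist_force: [-0.1, -0.9, -1.1]
grip_width: 0.0307
t=32.02 pos [ 481.1 -414.2   19.6] jaw 5.1 tilt 0.05 q7 0.18 F [-0.1 -0.9 -1.1] w 30.7
D [ 0.2  0.7 -0.7] dj 0.1 n 1 row [0.0034, 0.0014, -0.0032, -0.0008, 0.0001, -0.0003]
```

```bash
python3 -m creep '[[0.003,0,0,0,0,0],[0.002,0,0,0,0,0],[0.001,0,0,0,0,0],[0,0,0,0,0,0],[0,0,0,0,0,0]]'; python3 go.py 481.3 -413.5 18.9 5.2
```

```text
time: 32.43
position: [0.4811, -0.4143, 0.019]
tool_rot: [0.477, 0.521, -0.478, 0.522]
wrist_force: [-1.2, 0.9, 5.5]
grip_width: 0.0304
t=32.43 pos [ 481.1 -414.3   19. ] jaw 5.1 tilt 0.06 q7 0.18 F [-1.2  0.9  5.5] w 30.4
D [ 0.2  0.8 -0.1] dj 0.1 n 1 row [0.0006, 0.0013, -0.0041, -0.0008, 0.0003, -0.0002]
```

Contact. Release, lift, and head to the second motor.

```bash
python3 -m creep '[[0,0,0,0,0,0],[0,0,0,0,0,0],[0,0,0,0,0,0],[-0.02,0,0,0,0,0],[-0.06,0,0,0,0,0],[-0.12,0,0,0,0,0],[-0.18,0,0,0,0,0],[-0.16,0,0,0,0,0],[-0.1,0,0,0,0,0],[-0.05,0,0,0,0,0],[0,0,0,0,0,0],[0,0,0,0,0,0]]' -0.4;python3 - <<'E'
from h import *
c=manip.calibration('wrist'); im=manip.camera('wrist')[:,:,::-1]; np.save('c15.npy',c,allow_pickle=True)
cv2.imwrite('pics/w15g.png',np.clip(255*(im/255.)**0.6,0,255).astype(np.uint8))
E
python3 go.py 428 -42 150 5 10
```

```text
time: 33.43
position: [0.4803, -0.4143, 0.1562]
tool_rot: [0.477, 0.521, -0.478, 0.522]
wrist_force: [-0.7, 0.5, -0.3]
grip_width: 0.0599
t=33.48 pos [ 479.7 -413.9  155. ] jaw 5.0 tilt 0.10 q7 0.28 F [ 0.4 -0.6  0.6] w 59.6
D [-51.7 371.9  -5. ] dj -0.0 n 10 row [0.0026, -0.0094, -0.1875, 0.0, -0.0, 0.0001]
```

View pics/w15g.png

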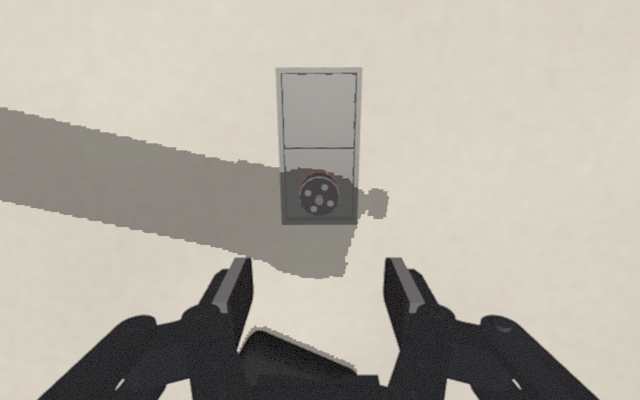

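Motor stands in the far bay, about centred at (319,195). On to the second motor.

```bash
python3 -m creep '[[0.0026,-0.0094,-0.1875,0,0,0],[0.0026,-0.0094,-0.1875,0,0,0],[0.0026,-0.0094,-0.1875,0,0,0],[0.0026,-0.0094,-0.1875,0,0,0],[0.0026,-0.0094,-0.1875,0,0,0],[0.0026,-0.0094,-0.1875,0,0,0],[0.0026,-0.0094,-0.1875,0,0,0],[0.0026,-0.0094,-0.1875,0,0,0],[0.0026,-0.0094,-0.1875,0,0,0],[0.0026,-0.0094,-0.1875,0,0,0],[0,0,0,0,0,0],[0,0,0,0,0,0],[0,0,0,0,0,0],[0,0,0,0,0,0],[0,0,0,0,0,0]]';python3 - <<'E'
from h import *
c=manip.calibration('wrist'); im=manip.camera('wrist')[:,:,::-1]; np.save('c16.npy',c,allow_pickle=True)
im=np.clip(255*(im/255.)**0.6,0,255).astype(np.uint8)
cv2.imwrite('pics/w16g.png',im); zoom(im,240,120,160,130,5,'pics/w16z.png')
E
python3 go.py 427 -39 50 5
```

```text
time: 34.73
position: [0.4288, -0.0435, 0.1505]
tool_rot: [0.478, 0.521, -0.478, 0.521]
wrist_force: [-0.3, -0.2, -0.7]
grip_width: 0.0595
t=34.78 pos [428.9 -43.4 150.6] jaw 4.9 tilt 0.04 q7 -0.32 F [ 0.5 -0.3 -1. ] w 59.9
D [  -1.9    4.4 -100.6] dj 0.1 n 3 row [0.1677, -0.0024, -0.0075, -0.0002, -0.0001, 0.0001]
```

View pics/w16z.png

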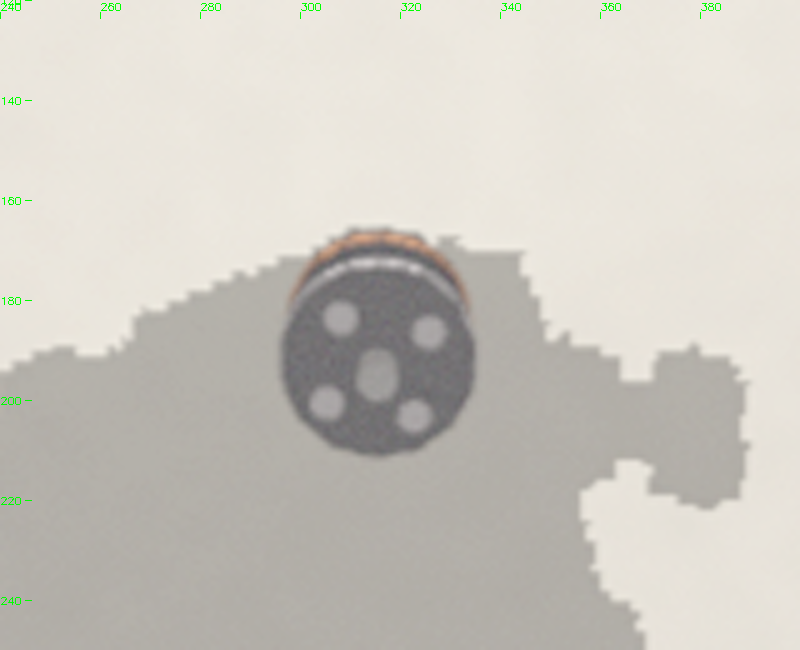

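```bash
python3 - <<'E'
from h import *
c=np.load('c16.npy',allow_pickle=True).item()
print(pix(c,(315.2,191.4),.034)*1e3)
E
python3 -m creep '[[0.08,-0.003,-0.004,0,0,0],[0.14,-0.003,-0.005,0,0,0],[0.14,-0.003,-0.005,0,0,0],[0.08,-0.003,-0.005,0,0,0],[0.04,0,0,0,0,0],[0.02,0,0,0,0,0],[0,0,0,0,0,0],[0,0,0,0,0,0]]'; python3 go.py 426.4 -38.8 14.5 5
```

```text
[426.0856968  -38.77116225  34.        ]
time: 35.45
position: [0.4269, -0.0388, 0.0516]
tool_rot: [0.478, 0.521, -0.477, 0.522]
wrist_force: [0.1, -0.0, -0.3]
grip_width: 0.0599
t=35.45 pos [426.9 -38.8  51.6] jaw 5.0 tilt 0.06 q7 -0.53 F [ 0.1 -0.  -0.3] w 59.9
D [ -0.5  -0.  -37.1] dj -0.0 n 1 row [0.1855, -0.0028, -0.0, 0.0001, 0.0, -0.0003]
```

```bash
python3 -m creep '[[0.06,-0.003,0,0,0,0],[0.07,-0.001,0,0,0,0],[0.035,0,0,0,0,0],[0.0175,0,0,0,0,0],[0,0,0,0,0,0],[0,0,0,0,0,0]]';  python3 -m creep '[[0,0,0,0,0,0],[0,0,0,0,0,0],[0,0,0,0,0,0],[0,0,0,0,0,0],[0,0,0,0,0,0],[0,0,0,0,0,0]]' 1 40; python3 go.py 426.1 -38.8 14 5; python3 -m creep '[[-0.01,0,0,0,0,0],[-0.03,0,0,0,0,0],[-0.08,0,0,0,0,0],[-0.14,0,0,0,0,0],[-0.14,0,0,0,0,0],[-0.1,0,0,0,0,0],[-0.05,0,0,0,0,0],[-0.02,0,0,0,0,0],[0,0,0,0,0,0]]'; python3 go.py 475.5 -350 140 5.1 9
```

```text
time: 35.95
position: [0.4259, -0.0387, 0.015]
tool_rot: [0.478, 0.521, -0.477, 0.522]
wrist_force: [-0.7, -0.4, 0.2]
grip_width: 0.0598
time: 36.45
position: [0.4259, -0.0387, 0.0152]
tool_rot: [0.478, 0.521, -0.477, 0.522]
wrist_force: [-1.2, -0.1, 6.1]
grip_width: 0.0306
t=36.45 pos [425.9 -38.7  15.2] jaw 5.1 tilt 0.07 q7 -0.61 F [-1.2 -0.1  6.1] w 30.6
D [ 0.2 -0.1 -1.2] dj -0.1 n 1 row [0.006, 0.0011, 0.0004, 0.0003, 0.0002, -0.0003]
time: 37.2
position: [0.4256, -0.0392, 0.1289]
tool_rot: [0.478, 0.521, -0.478, 0.522]
wrist_force: [0.3, 0.3, -0.5]
grip_width: 0.0304
t=37.20 pos [425.6 -39.2 128.9] jaw 5.0 tilt 0.09 q7 -0.37 F [ 0.3  0.3 -0.5] w 30.4
D [  49.9 -310.8   11.1] dj 0.1 n 9 row [-0.006, 0.0124, 0.1744, -0.0001, 0.0, -0.0]
```

```bash
python3 -m creep '[[-0.006,0.0124,0.1744,0,0,0],[-0.006,0.0124,0.1744,0,0,0],[-0.006,0.0124,0.1744,0,0,0],[-0.006,0.0124,0.1744,0,0,0],[-0.006,0.0124,0.1744,0,0,0],[-0.006,0.0124,0.1744,0,0,0],[-0.006,0.0124,0.1744,0,0,0],[-0.006,0.0124,0.1744,0,0,0],[-0.006,0.0124,0.1744,0,0,0],[0,0,0,0,0,0],[0,0,0,0,0,0],[0,0,0,0,0,0],[0,0,0,0,0,0],[0,0,0,0,0,0]]';python3 - <<'E'
from h import *
c=manip.calibration('wrist'); im=manip.camera('wrist')[:,:,::-1]; np.save('c17.npy',c,allow_pickle=True)
im=np.clip(255*(im/255.)**0.6,0,255).astype(np.uint8)
cv2.imwrite('pics/w17g.png',im)
E
python3 go.py 475.6 -350 50 5.2 5
```

```text
time: 38.37
position: [0.4752, -0.3475, 0.1388]
tool_rot: [0.477, 0.523, -0.477, 0.522]
wrist_force: [0.9, 1.1, -0.1]
grip_width: 0.0305
t=38.42 pos [ 475.3 -347.8  139.1] jaw 5.2 tilt 0.04 q7 0.18 F [-0.5 -0.   0. ] w 30.4
D [  0.3  -2.2 -89.1] dj 0.0 n 5 row [0.0891, 0.0001, 0.0022, -0.0, -0.0, 0.0]
```

View pics/w17g.png

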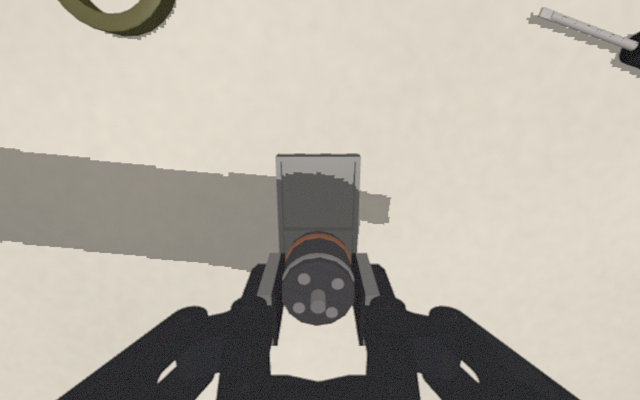

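```bash
python3 -m creep '[[0.07,0,0.003,0,0,0],[0.13,0,0.004,0,0,0],[0.13,0,0.003,0,0,0],[0.07,0,0,0,0,0],[0.03,0,0,0,0,0],[0.015,0,0,0,0,0],[0,0,0,0,0,0],[0,0,0,0,0,0],[0,0,0,0,0,0]]'; python3 go.py 475.6 -350 20 5.2
```

```text
time: 39.17
position: [0.4765, -0.3517, 0.0516]
tool_rot: [0.478, 0.521, -0.477, 0.522]
wrist_force: [0.8, -0.2, -0.3]
grip_width: 0.0305
t=39.17 pos [ 476.5 -351.7   51.6] jaw 5.1 tilt 0.13 q7 0.10 F [ 0.8 -0.2 -0.3] w 30.5
D [ -0.9   1.7 -31.6] dj 0.1 n 1 row [0.1577, -0.0037, -0.0093, -0.0008, 0.0004, -0.0006]
```

```bash
python3 -m creep '[[0.04,-0.001,-0.003,0,0,0],[0.05,0,-0.003,0,0,0],[0.035,0,0,0,0,0],[0.015,0,0,0,0,0],[0.008,0,0,0,0,0],[0.004,0,0,0,0,0],[0,0,0,0,0,0],[0,0,0,0,0,0]]'; python3 go.py 475.6 -350 19.2 5.2;python3 -m creep '[[0.003,0,0,0,0,0],[0.002,0,0,0,0,0],[0.001,0,0,0,0,0],[0,0,0,0,0,0],[0,0,0,0,0,0]]'; python3 go.py 475.6 -350 19.2 5.2
```

```text
time: 39.83
position: [0.4754, -0.3502, 0.0201]
tool_rot: [0.478, 0.521, -0.477, 0.522]
wrist_force: [0.1, 0.2, -1.0]
grip_width: 0.0304
t=39.83 pos [ 475.4 -350.2   20.1] jaw 5.1 tilt 0.03 q7 0.07 F [ 0.1  0.2 -1. ] w 30.4
D [ 0.2  0.2 -0.9] dj 0.1 n 1 row [0.0044, 0.001, -0.0011, -0.0008, 0.0, -0.0002]
time: 40.25
position: [0.4754, -0.3504, 0.0193]
tool_rot: [0.477, 0.521, -0.478, 0.522]
wrist_force: [-1.2, 0.3, 5.0]
grip_width: 0.0308
t=40.25 pos [ 475.4 -350.4   19.3] jaw 5.0 tilt 0.04 q7 0.07 F [-1.2  0.3  5. ] w 30.8
D [ 0.2  0.4 -0.1] dj 0.2 n 1 row [0.0003, 0.0012, -0.0019, -0.0008, 0.0002, -0.0001]
```

```bash
python3 -m creep '[[0,0,0,0,0,0],[0,0,0,0,0,0],[0,0,0,0,0,0],[-0.02,0,0,0,0,0],[-0.06,0,0,0,0,0],[-0.12,0,0,0,0,0],[-0.18,0,0,0,0,0],[-0.18,0,0,0,0,0],[-0.16,0,0,0,0,0],[-0.12,0,0,0,0,0],[-0.06,0,0,0,0,0],[0,0,0,0,0,0],[0,0,0,0,0,0],[0,0,0,0,0,0]]' -0.4;python3 - <<'E'
from h import *
for n in ('wrist','top','scene'):
    im=manip.camera(n)[:,:,::-1]
    cv2.imwrite(f'pics/end_{n}.png',np.clip(255*(im/255.)**0.6,0,255).astype(np.uint8))
E
```

```text
time: 41.42
position: [0.474, -0.35, 0.1972]
tool_rot: [0.477, 0.522, -0.478, 0.521]
wrist_force: [0.5, -0.7, -0.1]
grip_width: 0.06
```

View pics/end_wrist.png

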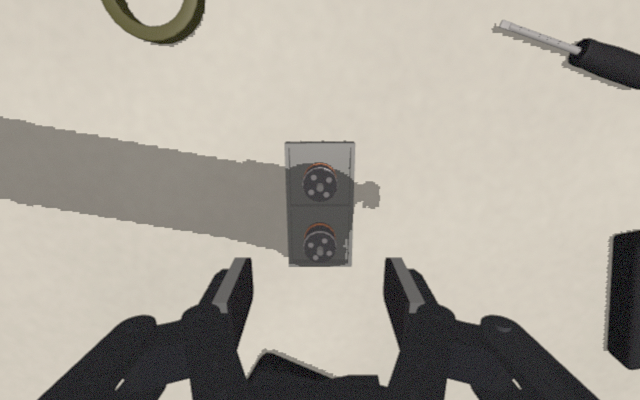

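View pics/end_top.png

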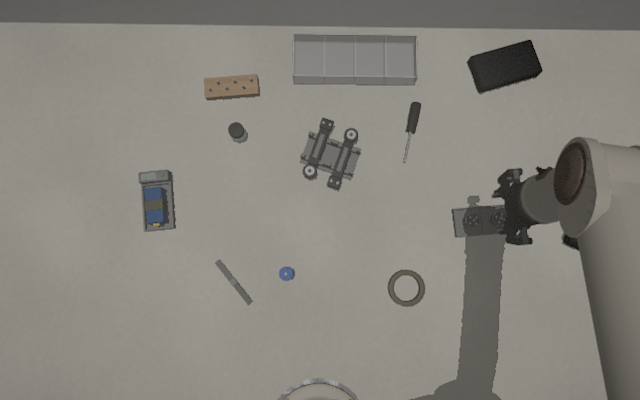

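View pics/end_scene.png

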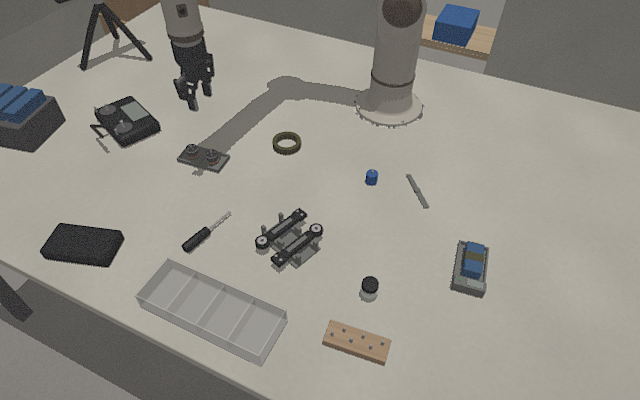

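All parts are in place, and the jar (237,132), driver (411,130) and blue decoy (286,273) sit at the same pixels in the top view as at the start. I'm handing in.

```bash
python3 -c "
from plant import manip
print(manip.finish_job())"
```

```text
the job is handed in; nothing more can be done
None
```

The job is done and handed in at about 41.6 s of robot time, with every part where you asked.

- **Drone arms:** I lifted the upper arm straight off, and the wrist picture afterwards showed the lower one undisturbed. Both arms now lie across the two rails, one per bay. I measured the first within about 1 mm of its bay centre. The second I only checked by eye in the pictures.
- **Battery:** It lies flat in the charging dock, along its length and near the middle. I checked this by eye in the wrist view.
- **Motors:** One stands upright in each half of the tray, near the middle of its bay, checked by eye in the last wrist picture. The blue lookalike was left alone.
- **Jar and screwdriver:** They show at the same pixels in the top view as at the start.
- **Forces:** Each part was lowered until it touched and then released. The highest wrist reading I saw between moves was about 11 N, when setting down the first arm.

**Measurements that disagreed:**
- **Rack:** My first top-camera estimate was about 7 mm off two closer wrist-camera measurements, so I used the wrist ones.
- **Dock:** The top and wrist views differed by about 4 mm across the dock. I used the wrist one.
- **Tray:** The two views differed by about 3 mm. I used the wrist one.

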